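# Blow out a rinsed beaker

## Robot

A 6-joint arm with a two-finger parallel gripper is mounted at the origin on a cart in front of the work surface, level with it; the furniture and walls round the work are solid. World frame = base frame: x ahead of the robot, y to its left, z up, the work surface at z = 0. Lengths are in m, angles in rad, forces in N, time in s.
With the tool pointing down it reaches from about 0.35 to 0.85 m from the base axis. Payload 8.1 kg.
Tool frame: the origin (TCP) lies where the fingers leave the gripper's body, on its centre line; the fingertips stand 73 mm ahead of it and the grasp point (between the pads) lies 54 mm ahead of it; z points along the fingers, x is the direction in which the jaws open and shut, and the axes are right-handed (so a half turn about z gives the same grasp; the last joint's range is limited). The gripper opens to 85 mm and grips with 20 to 120 N. Pads are 22 mm wide; open, the fingers measure 114 mm over their backs; the gripper's body (76 mm by 85 mm) begins 54 mm behind the grasp point. The pads swing forward as they close: fully open they stand 13 mm farther back than shut.
Start: joints at [-1.199, 0.13, 1.488, -0, 1.523, -0.085], TCP at [0.265, -0.538, 0.304] pointing down, gripper open.
Joint ranges: [-2.96, 2.96], [-0.89, 2.26], [0.02, 2.5], [-1.34, 4.48], [0, 2.73], [-2.66, 2.66]. Speed limits (rad/s): [2.39, 2.39, 2.79, 3.14, 3.14, 3.14].

## Interface

Orientations are given as a unit quaternion [w, x, y, z].
In Python, from plant import telemetry, capture, camera_params, workorder, cut_out, pinpoint gives the robot as it stands.
- The arm moves only by the shell command python3 -m crank 'ROWS' [OPENING]. ROWS is JSON, a list of rows, each a list of 6 numbers: the shift along the tool's x, y, z in m, then the turn, a rotation vector about the tool's x, y, z in rad. In form: [[dx, dy, dz, ax, ay, az], ...]. A call has 1 to 5 rows; each row shifts and turns the commanded pose from where the row before left it, along the tool's axes as they then stand; what a row does not reach is not made up. A row lasts 1/10 s, in which the tool goes at most 50 mm and 8.59 degrees, less where a joint would pass 70% of its speed; a pose out of reach is approached as far as the arm can. A call is refused whole if a number of a shift passes 0.05 or a number of a turn 0.15, either way. A call with a gripper value outside its range is refused whole. OPENING is the finger opening in m, from 0 to 0.0854, set as the call begins (- or left out, the last holds). The fingers move at their own pace and stop on an object; the grip force is fixed at half the most. Time passes only in rows, so rows that do not move let the fingers close. It gives the time, the measured TCP pose, the force and the opening at its end, in the units of the state.
- telemetry.state(): the state, without advancing time (a new reading comes with each control period).
- capture(name): name is "side" or "top"; returns the picture (420x560x3 uint8, red, green, blue); there is no depth.
- camera_params(name): a dict with "camera_matrix" (3x3 intrinsics, pixels), "xyz" and "rotation" of the camera in the world. Camera axes: x right, y down, z forward; pixel columns grow to the right and rows downward; lengths in m; the calibration is good to about 2 mm. A picture is of the moment at which its call begins. camera_params takes no time and is no camera call.
- workorder.finish_job(): hands the job in, once; it reports no verdict.
Trained networks look in the newest picture that a camera, given by its name, has taken for a name from the list of things; names that differ only in an ending like _2 or _b are one class to them, and where a whole thing is asked for, a point or a joint stands for the part that bears it (a point fixed in the world has none). Each returns a list of dicts, best first, with "conf" (0 to 1); they miss things now and then, are a little off and sometimes report something else, mostly with a low value. They report only what shows in the picture. A call takes as long as a camera call.
- cut_out(query, camera): "region" (420x560 bool, what is visible of it) and "at" ([column, row] in pixels, amid what is visible of it).
- pinpoint(query, camera): "at" ([column, row] in pixels: a listed point, or the origin of a listed thing).
The state is a dict: "time_s": time; "joints": joint angles; "joint_velocities": joint speeds; "joint_torque": joint torques, N m; "tool_pos": TCP position; "tcp_rot": TCP orientation; "force": force on the tool from outside, world axes, zero at the start; "moment": the same for the moment, N m; "grip_width": finger opening in m.
Only numpy, scipy, OpenCV 4.12 (cv2) and the standard library are available. Lean on these libraries where they do the work, as an engineer would, in place of code of your own. Each camera call takes 0.05 s, during which the arm holds its last target.

## Task

Take the taller steel beaker off the sloping drain rack, set it mouth-down and level over the nozzle of the round blow-out unit and push it down until the sprung star bottoms out, then keep it pressed there for about two seconds. Then stand the beaker mouth-down, wholly on the black foam pad. Leave the shorter beaker hanging, do not drop the beaker, and knock nothing over.

Things in the scene. Friction and masses are not known exactly. Their poses are not given: they have to be found in the camera images.
- tall_beaker: The taller of two steel beakers, about 0.15 kg: a cylinder 50 mm across, 84 mm long, walls 2 mm, rim bulging 2 mm. It hangs mouth-down and leaning on one spigot of the drain rack, upper half free to grip. Origin: centre of its open mouth; z runs along it to the closed bottom (at z = +84 mm), so z points up when it stands mouth-down.
- short_beaker: The shorter steel beaker, 50 mm across and 60 mm long, same axes; it hangs on the other spigot and must stay there.
- drain_rack: Fixed rack: perforated steel sheet 184 mm wide (y), sloping 25 degrees up towards its +x (its far side at yaw 0). Two wire spigots, 40 mm across, 55 mm long, stand square to it at y = +54 and -54 mm, so beakers lean 25 degrees, bottoms towards its -x, mouths 35 mm up; draw one off 60 mm or more along its own axis. Origin: on the table under the middle; z up.
- blower: Fixed blow-out unit, 132 mm across: grey housing with vent slots, steel drip dish 120 mm across on top (rim 50 mm above the table), and in its middle a fixed brass nozzle, 10 mm across, reaching 65 mm above the table, with the sprung star round it. Origin: on the table under the nozzle; z up.
- star_top (a point): Middle of the top face of the star's six arms (grey, 78 mm across; upturned tips 5 mm high, 68 mm apart inside), 52 mm above the table when up; moves down with the star. A beaker's rim goes on the arms, inside the tips, round the nozzle.
- star (a joint): Downward travel of the star in metres: 0 up, 0.010 fully down on its stop. Its spring pushes up with about 4 N at first, 13 N at the stop.
- foam_sheet: Black foam pad fixed on the table, 270 mm along its x, 118 mm along its y, 8 mm thick. Origin: centre of its underside (its top is at z = 8 mm).
- solvent_bottle: Bystander: standing white bottle with a red spout, 57 mm across, 151 mm high, at the back. Origin: centre of its underside.
- leak_standard: Bystander: small standing metal bottle with a tap on top, 36 mm across, 100 mm high. Origin: centre of its underside.
- pump_station: Fixed blue pump right of the work, 306 mm (x) by 402 mm (y), body 200 mm high, origin on the table under its middle. From its neck a bellows and pipe cross above the table's front half to the far left, at x = 0.28 to 0.45 m, undersides 0.55 to 0.58 m above the table (left of y = 0.3 m taps hang to 0.46 m): arms work below them, and a tool tilted forward keeps the wrist low.

How it is judged:
By the outcome, as a careful person would: the job done as asked, in the order asked, and still so for the second after the job is handed in, with the robot touching nothing.
It also fails if it takes over 54 s, if anything falls off the work surface, if the arm or the gripper's body presses on something with over 40 N, if the wrist force passes 120 N, or if a joint passes its speed limit or range.

## Working session

There is one attempt and no reset: what is moved stays moved. The work goes in short steps, Python scripts to look and compute and a shell command to move; the robot and the scene stay as the last step left them, time stands still between calls to the robot, and variables do not carry over. Pictures are saved under pics/ and viewed, and the job is handed in when it is done.

```bash
mkdir -p pics; ls; python3 - <<'E'
from plant import telemetry, capture, camera_params
import cv2
print(telemetry.state())
for n in ("side","top"):
    cv2.imwrite(f"pics/{n}0.png",capture(n)[:,:,::-1]); print(n,camera_params(n))
E
```

```text
pics
{'time_s': 0.0, 'joints': array([-1.19941679e+00,  1.31158477e-01,  1.48927966e+00,  2.28002984e-05,
        1.52301900e+00, -8.54111866e-02]), 'joint_velocities': array([ 0.00073651,  0.0016159 , -0.00015887,  0.00270361,  0.00085353,
        0.00080312]), 'joint_torque': array([ 5.49596207e-04, -5.69404328e+01, -5.00543797e+01, -1.53887404e-04,
        1.46918610e-02, -6.08705491e-06]), 'tool_pos': array([ 0.26450889, -0.53808032,  0.30284572]), 'tcp_rot': array([-5.67648818e-04,  8.48842711e-01, -5.28644666e-01, -7.39576481e-04]), 'force': array([ 0.04585578,  0.85677729, -0.48017762]), 'moment': array([-0.04264028, -0.03923351,  0.04845524]), 'grip_width': 0.08574887164271552}
side {'camera_matrix': array([[436.12861403,   0.        , 282.13991561],
       [  0.        , 436.12861403, 213.21177307],
       [  0.        ,   0.        ,   1.        ]]), 'xyz': array([0.69833991, 0.6927789 , 0.91346928]), 'rotation': array([-0.0526761 ,  0.13465156,  0.93686827, -0.31838975])}
top {'camera_matrix': array([[427.88423664,   0.        , 275.8084938 ],
       [  0.        , 427.88423664, 206.62157069],
       [  0.        ,   0.        ,   1.        ]]), 'xyz': array([0.39169461, 0.06891294, 1.25381186]), 'rotation': array([-0.02202335,  0.70851268, -0.70448155,  0.03507845])}
```

View pics/side0.png

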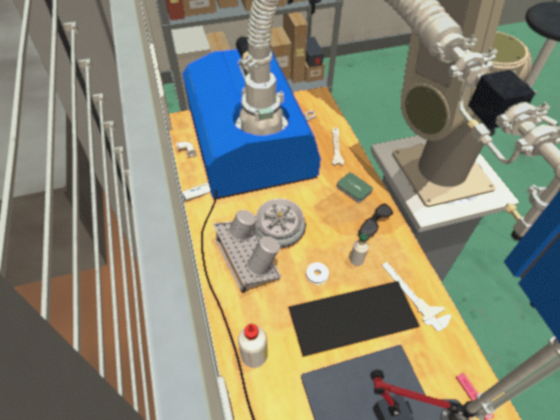

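View pics/top0.png

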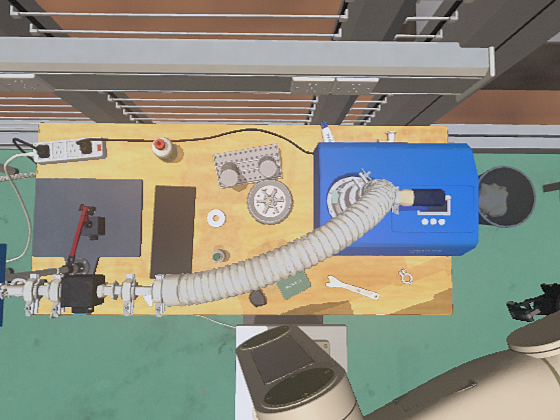

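```bash
cat > h.py <<'E'
import numpy as np
from scipy.spatial.transform import Rotation as R
from scipy.optimize import least_squares
from plant import telemetry, capture, camera_params, cut_out, pinpoint
def rot(q): return R.from_quat(np.array(q)[[1,2,3,0]])
P={}
def cam(n):
    if n not in P: P[n]=camera_params(n)
    return P[n]
def proj(n,p):
    c=cam(n); q=rot(c['rotation']).inv().apply(np.atleast_2d(p)-c['xyz']); K=c['camera_matrix']
    return np.c_[K[0,0]*q[:,0]/q[:,2]+K[0,2],K[1,1]*q[:,1]/q[:,2]+K[1,2]]
def ray(n,uv):
    c=cam(n);K=c['camera_matrix']
    d=rot(c['rotation']).apply([(uv[0]-K[0,2])/K[0,0],(uv[1]-K[1,2])/K[1,1],1]); return c['xyz'],d
def atz(n,uv,z):
    o,d=ray(n,uv); return o+d*(z-o[2])/d[2]
def tri(a,b):
    f=lambda x:np.r_[proj('side',x)[0]-a,proj('top',x)[0]-b]
    s=least_squares(f,[.5,0,.1]); return s.x,np.sqrt(2*s.cost)
E
python3 - <<'E'
from h import *
capture('side');capture('top')
for q in ['tall_beaker','short_beaker','drain_rack','blower','star_top','foam_sheet','solvent_bottle','leak_standard']:
    r={}
    for n in ('side','top'):
        l=pinpoint(q,n); r[n]=l[0]['at'] if l else None
        print(q,n,[(np.round(x['at'],1),round(x['conf'],2)) for x in l[:3]])
    if r['side'] is not None and r['top'] is not None: print('   ',*tri(r['side'],r['top']))
print(telemetry.state()['time_s'])
E
```

```text
tall_beaker side [(array([257.8, 268.7]), 0.71)]
tall_beaker top [(array([231. , 169.5]), 0.76)]
    [0.59504511 0.17840996 0.0230372 ] 1.6941552804748299
short_beaker side [(array([237.7, 233.1]), 0.7)]
short_beaker top [(array([268. , 163.1]), 0.85)]
    [0.61624236 0.07019249 0.02804906] 0.5397374002761336
drain_rack side [(array([244.3, 258.9]), 0.78)]
drain_rack top [(array([243.1, 166.3]), 0.9), (array([167. , 152.7]), 0.71)]
    [0.61360579 0.14094788 0.01495224] 1.8423633692873196
blower side [(array([276.5, 230.8]), 0.63)]
blower top [(array([266.5, 203.9]), 0.58), (array([229.2, 167.2]), 0.22)]
    [ 0.50904472  0.07019709 -0.00594689] 3.615870292177314
star_top side [(array([275.3, 215.1]), 0.72)]
star_top top [(array([266.5, 201.4]), 0.76), (array([167.8, 150.7]), 0.72)]
    [0.5112401  0.06961482 0.06057686] 4.3200854132143345
foam_sheet side [(array([350.6, 316.9]), 0.8)]
foam_sheet top [(array([174.8, 236.4]), 0.93)]
    [ 0.41199988  0.33956262 -0.01782587] 3.6269756170624308
solvent_bottle side [(array([254.4, 353.6]), 0.6)]
solvent_bottle top [(array([169.5, 149.9]), 0.58)]
    [0.65266272 0.36353218 0.00199743] 2.9036865785127737
leak_standard side [(array([358.3, 264.1]), 0.58), (array([351.4, 316.4]), 0.22)]
leak_standard top [(array([221. , 256.1]), 0.72), (array([265.3, 202.7]), 0.47), (array([228. , 169.4]), 0.19)]
    [ 0.34467839  0.20854721 -0.02432097] 1.243047076862585
1.0
```

The side picture shows the tall beaker at about (265,253), the short one at (243,224), and the blower at (280,222). The foam is at (350,317) and the leak bottle at (358,253). In the top picture the tall beaker is at (231,174). I'll refine the poses by fitting silhouettes to the masks.

```bash
python3 - <<'E'
from h import *
import cv2,pickle
M={};I={}
for n in('side','top'):
    I[n]=capture(n)
    for q in ['tall_beaker','short_beaker','drain_rack','blower','star','foam_sheet','leak_standard']:
        l=cut_out(q,n)
        print(n,q,[(np.round(x['at'],1),round(x['conf'],2),x['region'].sum()) for x in l[:3]])
        if l: M[n,q]=l[0]['region']
pickle.dump((M,I),open('m.pkl','wb'))
for n,(x0,y0,x1,y1) in dict(side=(200,180,440,360),top=(140,120,340,290)).items():
    im=I[n][:,:,::-1].copy()
    for (a,q),m in M.items():
        if a==n:
            c,_=cv2.findContours(m.astype(np.uint8),cv2.RETR_EXTERNAL,cv2.CHAIN_APPROX_NONE)
    im=im[y0:y1,x0:x1]; cv2.imwrite(f'pics/{n}1.png',cv2.resize(im,None,fx=3.3,fy=3.3,interpolation=cv2.INTER_CUBIC))
print(telemetry.state()['time_s'])
E
```

```text
side tall_beaker [(array([262.2, 254.8]), 0.67, np.int64(856))]
side short_beaker [(array([243.5, 222.1]), 0.82, np.int64(624))]
side drain_rack [(array([241.7, 256.4]), 0.69, np.int64(1603))]
side blower [(array([280.1, 221.6]), 0.91, np.int64(1892))]
side star [(array([282.3, 217.9]), 0.64, np.int64(173))]
side foam_sheet [(array([353.6, 320.4]), 0.89, np.int64(6118))]
side leak_standard [(array([361. , 253.9]), 0.78, np.int64(436)), (array([263.4, 257.9]), 0.65, np.int64(861))]
top tall_beaker [(array([229.1, 172. ]), 0.59, np.int64(395))]
top short_beaker [(array([268.8, 166.4]), 0.54, np.int64(325))]
top drain_rack [(array([245.8, 160.5]), 0.59, np.int64(1511))]
top blower [(array([267.1, 202.8]), 0.88, np.int64(1577))]
top star [(array([268.3, 203.2]), 0.65, np.int64(111))]
top foam_sheet [(array([173.7, 231.6]), 0.91, np.int64(3666))]
top leak_standard [(array([218.9, 254.3]), 0.53, np.int64(133))]
1.8
```

View pics/side1.png

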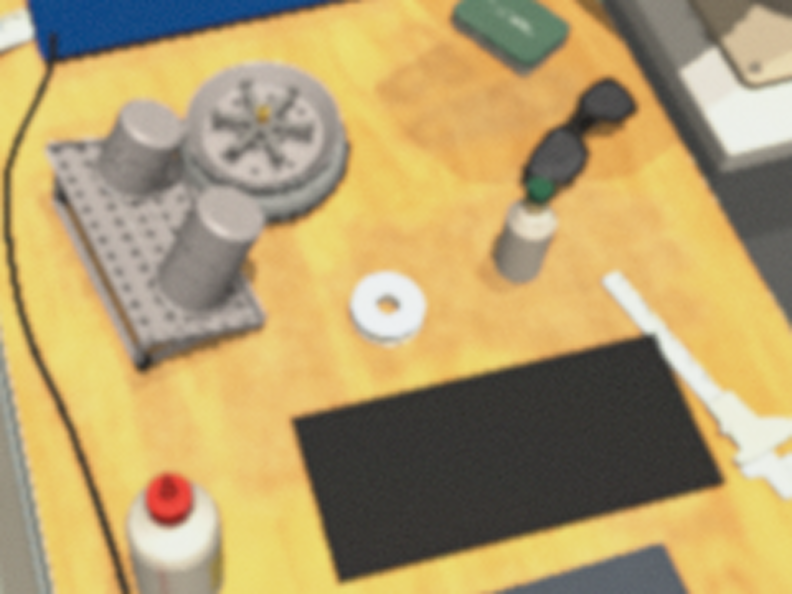

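View pics/top1.png

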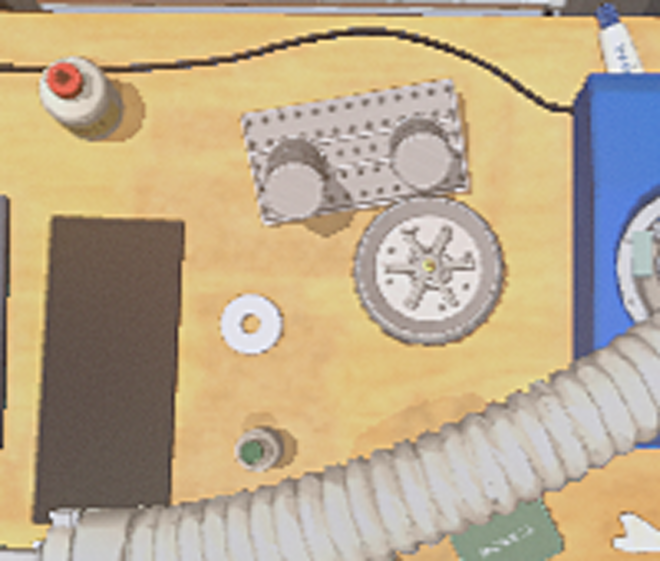

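```bash
cat > fit.py <<'E'
from h import *
import cv2,pickle
from scipy.optimize import minimize
M,I=pickle.load(open('m.pkl','rb'))
S=8
t=np.linspace(0,2*np.pi,48,endpoint=False)
def cyl(p,ax,r,L,rim=0.002):
    ax=ax/np.linalg.norm(ax);u=np.cross(ax,[0,1,0]);u/=np.linalg.norm(u);v=np.cross(ax,u)
    c=np.outer(np.cos(t),u)+np.outer(np.sin(t),v)
    return np.r_[p+c*(r+rim),p+c*(r+rim)+ax*.004,p+c*r+L*ax]
def soft(n,pts,box):
    uv=(proj(n,pts)-[box[0]-.5,box[1]-.5])*S
    h=cv2.convexHull(uv.astype(np.float32))
    m=np.zeros(((box[3]-box[1])*S,(box[2]-box[0])*S),np.float32)
    cv2.fillConvexPoly(m,np.round(h*16).astype(np.int32),1,shift=4)
    return cv2.resize(m,(box[2]-box[0],box[3]-box[1]),interpolation=cv2.INTER_AREA)
def iou(n,q,pts):
    m=M[n,q];ys,xs=np.nonzero(m);b=(xs.min()-15,ys.min()-15,xs.max()+15,ys.max()+15)
    s=soft(n,pts,b);g=m[b[1]:b[3],b[0]:b[2]].astype(float)
    return np.minimum(s,g).sum()/np.maximum(s,g).sum()
E
cat > fb.py <<'E'
from fit import *
l=np.deg2rad(25)
def model(p):
    x,y,yaw,z=p;c,s=np.cos(yaw),np.sin(yaw)
    ax=np.array([-np.sin(l)*c,-np.sin(l)*s,np.cos(l)])
    T=np.array([x,y,z]);Sh=T+.108*np.array([s,-c,0])
    return T,Sh,ax
def cost(p):
    T,Sh,ax=model(p);e=0
    for n in('side','top'):
        e-=iou(n,'tall_beaker',cyl(T,ax,.025,.084))+iou(n,'short_beaker',cyl(Sh,ax,.025,.060))
    return e
b=None
for z in(.03,.04):
  for yaw in(0.05,.15):
    r=minimize(cost,[.6,.178,yaw,z],method='Nelder-Mead',options=dict(initial_simplex=np.array([.6,.178,yaw,z])+np.vstack([np.zeros(4),np.diag([.01,.01,.08,.01])]),xatol=1e-4,fatol=1e-4))
    print(r.x,r.fun)
    if b is None or r.fun<b.fun:b=r
T,Sh,ax=model(b.x)
for n in('side','top'):print(n,iou(n,'tall_beaker',cyl(T,ax,.025,.084)),iou(n,'short_beaker',cyl(Sh,ax,.025,.06)))
print(T,Sh,ax)
for fz in(.035,):
    r=minimize(lambda p:cost([*p,fz]),b.x[:3],method='Nelder-Mead',options=dict(initial_simplex=b.x[:3]+np.vstack([np.zeros(3),np.diag([.01,.01,.08])])));print(r.x,r.fun)
# single-camera fits
for n in('side','top'):
    f=lambda p:-iou(n,'tall_beaker',cyl(np.r_[p,.035],ax,.025,.084))
    r=minimize(f,T[:2],method='Nelder-Mead',options=dict(initial_simplex=T[:2]+np.array([[0,0],[.01,0],[0,.01]])));print(n,'tall',r.x,r.fun)
    f=lambda p:-iou(n,'short_beaker',cyl(np.r_[p,.035],ax,.025,.06))
    r=minimize(f,Sh[:2],method='Nelder-Mead',options=dict(initial_simplex=Sh[:2]+np.array([[0,0],[.01,0],[0,.01]])));print(n,'short',r.x,r.fun)
# blower
def bl(p):
    a=np.c_[p[0]+.066*np.cos(t),p[1]+.066*np.sin(t),0*t]; 
    return np.r_[a+[0,0,.0],a+[0,0,.04],np.c_[p[0]+.06*np.cos(t),p[1]+.06*np.sin(t),.05+0*t]]
for ns in(('side',),('top',),('side','top')):
    r=minimize(lambda p:-sum(iou(n,'blower',bl(p)) for n in ns),[.51,.07],method='Nelder-Mead',options=dict(initial_simplex=[[.51,.07],[.52,.07],[.51,.08]]));print('blower',ns,r.x,r.fun)
def fo(p):
    c,s=np.cos(p[2]),np.sin(p[2]);q=np.array([[1,1],[1,-1],[-1,-1],[-1,1]])*[.135,.059]
    q=q@np.array([[c,s],[-s,c]])+p[:2]; return np.r_[np.c_[q,np.zeros(4)],np.c_[q,np.full(4,.008)]]
for ns in(('side',),('top',)):
    r=minimize(lambda p:-sum(iou(n,'foam_sheet',fo(p)) for n in ns),[.41,.34,0],method='Nelder-Mead',options=dict(initial_simplex=[[.41,.34,0],[.42,.34,0],[.41,.35,0],[.41,.34,.1]]));print('foam',ns,r.x,r.fun)
# nozzle tip pixels by crop
print('leak',tri(*[np.array(np.nonzero(M[n,'leak_standard'])).mean(1)[::-1] for n in('side','top')]))
E
python3 fb.py
```

```text
[0.59671229 0.18208243 0.18199795 0.03423087] -3.671688564680957
[0.59672978 0.1820834  0.183473   0.03415638] -3.6726892152033828
[0.59663976 0.18208009 0.18386517 0.03472705] -3.672277127599978
[0.59671784 0.18204767 0.18293555 0.03425616] -3.6724780709389067
side 0.925686892299353 0.9414223953632002
top 0.9225033973629119 0.8830765301779178
[0.59672978 0.1820834  0.03415638] [0.61643388 0.07589607 0.03415638] [-0.41552503 -0.07710475  0.90630779]
[0.59663106 0.18228097 0.18538912] -3.669339840301789
side tall [0.59666943 0.18304243] -0.9256959133598444
side short [0.61613237 0.07568794] -0.9438605668632299
top tall [0.59675345 0.18232827] -0.9216240005868114
top short [0.61808829 0.07607056] -0.8855449933927277
blower ('side',) [0.50262324 0.0602744 ] -0.8514875273832238
blower ('top',) [0.50563625 0.06485466] -0.9276748356246264
blower ('side', 'top') [0.50492667 0.06466172] -1.775623018512275
foam ('side',) [ 0.41765316  0.34625517 -0.03710576] -0.9782639736071483
foam ('top',) [ 0.41869975  0.34644222 -0.03930929] -0.9310944110843431
leak (array([0.35071142, 0.20944976, 0.04046884]), np.float64(0.14216166910088887))
```

```bash
python3 - <<'E'
from fit import *
from scipy.optimize import minimize
for n,(x,y) in dict(side=(279,214),top=(270,201)).items():
    im=I[n].astype(float);s=im[...,0]*.5+im[...,1]*.5-im[...,2]
    w=s[y-8:y+9,x-8:x+9]; w=np.clip(w-w.max()*.4,0,None);yy,xx=np.mgrid[y-8:y+9,x-8:x+9]
    u=((xx*w).sum()/w.sum(),(yy*w).sum()/w.sum()); print(n,u,[atz(n,u,z) for z in(.055,.065)])
    l=pinpoint('star_top',n);print([(np.round(a['at'],1),round(a['conf'],2),atz(n,a['at'],.052).round(4)) for a in l[:2]])
    m=M[n,'star'];c=np.array(np.nonzero(m)).mean(1)[::-1];print('starmask',c,atz(n,c,.052))
# blower fit on union w/ beakers/outer edges in side
for n,(x0,y0,x1,y1) in dict(side=(250,190,310,255),top=(235,170,300,235)).items():
    im=cv2.resize(I[n][y0:y1,x0:x1,::-1],None,fx=8,fy=8,interpolation=cv2.INTER_CUBIC)
    def dr(c,r,z,col):
        uv=(proj(n,np.c_[c[0]+r*np.cos(t),c[1]+r*np.sin(t),z+0*t])-[x0-.5,y0-.5])*8-.5
        cv2.polylines(im,[uv.round().astype(np.int32)],True,col,1)
    c=(.507,.0665)
    dr(c,.060,.05,(0,255,0));dr(c,.066,.0,(255,0,0));dr(c,.039,.052,(0,0,255));dr(c,.005,.065,(255,255,0))
    cv2.imwrite(f'pics/bl_{n}.png',im)
E
```

```text
side (np.float64(279.33403361344534), np.float64(213.82658517952635)) [array([0.50559039, 0.06119682, 0.055     ]), array([0.50783566, 0.0685539 , 0.065     ])]
[(array([277.6, 213.5]), 0.83, array([0.5088, 0.0568, 0.052 ]))]
starmask [280.70520231 218.56647399] [0.5058289  0.07410415 0.052     ]
top (np.float64(269.5450346420323), np.float64(200.18013856812934)) [array([0.5068879 , 0.06471777, 0.055     ]), array([0.50592701, 0.06475276, 0.065     ])]
[(array([269.9, 200.9]), 0.7, array([0.5051, 0.0637, 0.052 ]))]
starmask [269.36936937 202.77477477] [0.49982414 0.06515746 0.052     ]
```

View pics/bl_side.png

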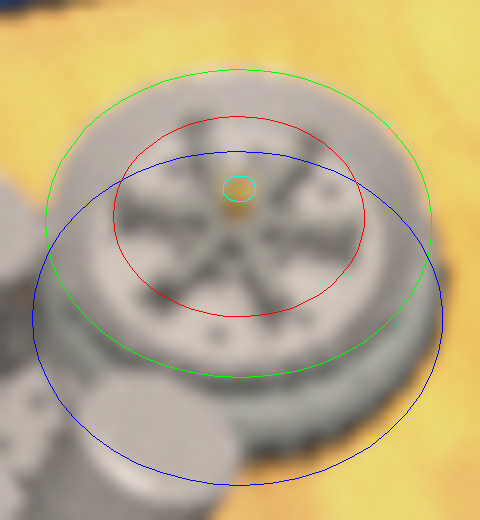

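View pics/bl_top.png

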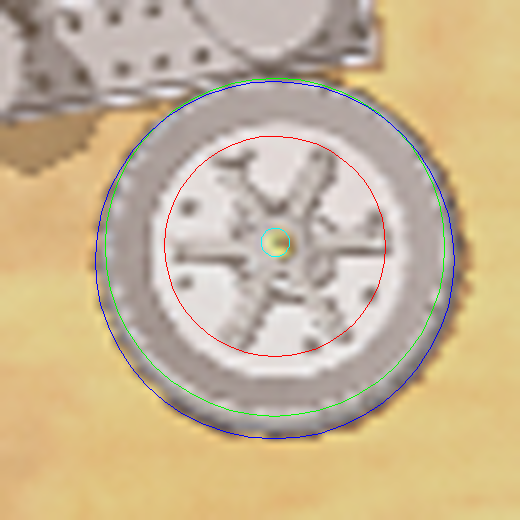

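Both cameras now agree on the blower centre (0.506, 0.065), and I've got the beaker pose. Next I need to know how much clearance there is past the pump.

```bash
python3 -m crank '[[0,0,0,0.14,0,0],[0,0,0,0,0.14,0],[0,0,0,0,-0.14,0],[0,0,0,-0.14,0,0]]' ; python3 - <<'E'
from h import *
s=telemetry.state();print(s['time_s'],s['joints'].round(4),s['tool_pos'],rot(s['tcp_rot']).as_matrix().round(3))
capture('side');capture('top')
for n in('side','top'):
    l=cut_out('pump_station',n)
    for a in l[:2]:
        ys,xs=np.nonzero(a['region']);print(n,a['conf'],xs.min(),xs.max(),ys.min(),ys.max())
    print([ (a['at'],atz(n,a['at'],0)) for a in pinpoint('pump_station',n)[:1]])
for uv in((314,142),(478,142),(314,255),(478,255)):print(uv,atz('top',uv,.2))
for uv in((184,85),(215,187),(318,172)):print('side',uv,atz('side',uv,.2 if uv!=(215,187) else 0))
E
```

```text
time_s: 2.3
tool_pos: [0.2605, -0.5354, 0.2972]
tcp_rot: [-0.004, 0.848, -0.531, -0.007]
force: [0.1, -0.8, 0.3]
grip_width: 0.0853
2.3 [-1.2033e+00  1.3380e-01  1.4967e+00 -1.5000e-03  1.5274e+00 -8.4600e-02] [ 0.26046185 -0.5353796   0.29723515] [[ 0.437 -0.9   -0.007]
 [-0.899 -0.437  0.015]
 [-0.016  0.    -1.   ]]
[]
top 0.29 220 238 161 186
[([174.3, 233.5], array([0.41282048, 0.34130413, 0.        ]))]
(314, 142) [ 0.64016579 -0.04527352  0.2       ]
(478, 142) [ 0.64403864 -0.4600567   0.2       ]
(314, 255) [ 0.35861688 -0.04463725  0.2       ]
(478, 255) [ 0.36038518 -0.45055561  0.2       ]
side (184, 85) [ 0.65990064 -0.31689998  0.2       ]
side (215, 187) [ 0.63790373 -0.11828921  0.        ]
side (318, 172) [0.42197524 0.07872613 0.2       ]
```

```bash
cat >> h.py <<'E'
import json
def log():
    s=telemetry.state(); open('log.jsonl','a').write(json.dumps([list(s['joints']),list(s['tool_pos']),list(s['tcp_rot'])])+'\n')
    return s
E
python3 -c "
from h import *;log()"
python3 -m crank '[[-0.033,-0.023,0,0.1,0,0],[-0.033,-0.023,0,0.1,0,0],[-0.033,-0.023,0,0,0,0],[-0.033,-0.023,0,-0.1,0,0],[-0.033,-0.023,0,0,0,0]]' ; python3 - <<'E'
from h import *
log()
from scipy.optimize import least_squares
D=[json.loads(l) for l in open('log.jsonl')]
for j,p,q in D:print(np.round(j,3),np.round(p,3)); print(rot(q).as_matrix().round(3).tolist())
E
```

```text
time_s: 3.1
tool_pos: [0.2942, -0.3397, 0.3192]
tcp_rot: [-0.041, 0.847, -0.529, 0.028]
force: [0.1, 0.5, 0.1]
grip_width: 0.0855
[-1.2    0.13   1.487  0.003  1.523 -0.087] [ 0.265 -0.539  0.305]
[[0.441, -0.897, 0.003], [-0.897, -0.441, -0.001], [0.002, -0.003, -1.0]]
[-1.036 -0.316  1.882  0.099  1.564  0.079] [ 0.294 -0.34   0.319]
[[0.44, -0.894, 0.091], [-0.898, -0.438, 0.041], [0.003, -0.099, -0.995]]
```

```bash
cat > kin.py <<'E'
from h import *
D=[json.loads(l) for l in open('log.jsonl')]
def elbow(v,j):
    a1,l1,l2,h,d,L=v
    r=a1+l1*np.sin(j[1]);z=h+l1*np.cos(j[1])
    c,s=np.cos(j[0]),np.sin(j[0])
    E=np.array([r*c-d*s,r*s+d*c,z]);r2=r+l2*np.sin(j[1]+j[2]);z2=z+l2*np.cos(j[1]+j[2])
    return E,np.array([r2*c-d*s,r2*s+d*c,z2])
def res(v):
    o=[]
    for j,p,q in D:
        zt=rot(q).apply([0,0,1]); W=np.array(p)-v[5]*zt
        o+=list(elbow(v,j)[1]-W)
    return np.array(o)
def fitk():
    s=least_squares(lambda v:np.r_[res(v),(v-[.05,.425,.425,.478,.05,.25])*.001],[.05,.425,.425,.478,.05,.25]);return s
if __name__=='__main__':
    s=fitk();print(s.x.round(4),np.abs(res(s.x)).max())
    for j,p,q in D:print([e.round(3) for e in elbow(s.x,j)])
E
python3 kin.py
```

```text
[0.0053 0.362  0.5462 0.2633 0.0512 0.2922] 3.3116869557758832e-06
[array([ 0.067, -0.03 ,  0.622]), array([ 0.264, -0.539,  0.597])]
[array([-0.011,  0.118,  0.607]), array([ 0.268, -0.352,  0.61 ])]
```

```bash
cat >> kin.py <<'E'
V=fitk().x
def fk(j,v=None):
    v=V if v is None else v
    E,W=elbow(v,j)
    Rm=R.from_euler('z',j[0])*R.from_euler('y',j[1]+j[2])*R.from_euler('z',j[3])*R.from_euler('y',j[4])*R.from_euler('z',j[5]+OFF)
    return W+v[5]*Rm.apply([0,0,1]),Rm,E,W
OFF=np.pi
LO=np.array([-2.96,-.89,.02,-1.34,0,-2.66]);HI=np.array([2.96,2.26,2.5,4.48,2.73,2.66])
def ik(p,Rm,j0):
    def f(j):
        q,Q,_,_=fk(j);return np.r_[(q-p)*5,(Q.inv()*Rm).as_rotvec(),(j-j0)*1e-4]
    best=None
    for k in range(4):
        x0=np.clip(j0+(k>0)*np.random.RandomState(k).randn(6)*.4,LO+.01,HI-.01)
        s=least_squares(f,x0,bounds=(LO,HI))
        if best is None or s.cost<best.cost-1e-7:best=s
        if best.cost<1e-6:break
    return best.x,best.cost
AX=np.array([-.4155,-.0771,.9063]);MT=np.array([.5967,.1821,.0345])
BL=np.array([.5063,.0647]);RY=np.array([-np.sin(.184),np.cos(.184),0])
GZ=.062;GP=.050
def pose(m,a,s,th,sign=1):
    """TCP pose for mouth m, axis a, side vector s (tool leans there)"""
    a=a/np.linalg.norm(a);s=s-a*(s@a);s/=np.linalg.norm(s)
    w=np.cos(th)*a+np.sin(th)*s; z=-w; x=sign*np.cross(a,s); y=np.cross(z,x)
    return m+GZ*a+GP*w, R.from_matrix(np.c_[x,y,z])
E
cat > plan.py <<'E'
from kin import *
print('fk check')
for j,p,q in D:
    a,b,_,_=fk(j);print(np.linalg.norm(a-p),(b.inv()*rot(q)).magnitude())
up=np.array([0,0,1.])
def side_r(phi): # phi=0 back-down, 90 towards -y
    e1=np.cross(RY,AX); 
    if e1[0]>0:e1=-e1
    return np.cos(phi)*e1-np.sin(phi)*RY
def rep(name,m,a,s,th,sg,j0):
    p,Rm=pose(m,a,s,th,sg);j,c=ik(p,Rm,j0);_,_,E,W=fk(j)
    fa=[(E+(W-E)*((x-E[0])/(W[0]-E[0])))[2].round(3) for x in(.28,.4) if x<W[0]]
    print(name,'tcp',p.round(3),'j',j.round(2),'c',f'{c:.1e}','W',W.round(3),'E',E.round(2),'fore@.28,.4',fa); return j
import sys
for th in (25,30):
  for phi in (30,60,75):
   for sg in(1,-1):
    t,f=np.deg2rad([th,phi]);print('==',th,phi,sg)
    j=rep('withdr',MT+.085*AX,AX,side_r(f),t,sg,np.array(D[-1][0]))
    rep('grasp',MT,AX,side_r(f),t,sg,j)
    for az in (7,):
      az=np.deg2rad(az);s=-np.array([np.cos(az),np.sin(az),0])
      j2=rep('hover',np.r_[BL,.085],up,s,t,sg,j);rep('press',np.r_[BL,.042],up,s,t,sg,j2)
      az=np.deg2rad(30);s=-np.array([np.cos(az),np.sin(az),0])
      j3=rep('foamhov',np.array([.49,.342,.06]),up,s,t,sg,j2);rep('foam',np.array([.49,.342,.008]),up,s,t,sg,j3)
E
python3 plan.py
```

```text
fk check
3.863433112362266e-06 4.714502593022342e-16
3.6890328319646663e-06 7.917859505768142e-16
== 25 30 1
withdr tcp [0.502 0.154 0.201] j [ 0.01 -0.64  2.5   0.62  0.6   0.43] c 7.3e-05 W [0.312 0.055 0.399] E [-0.21  0.05  0.55] fore@.28,.4 [np.float64(0.408)]
grasp tcp [0.538 0.16  0.124] j [ 0.03 -0.36  2.47  0.97  0.4   0.05] c 1.9e-09 W [0.344 0.062 0.319] E [-0.12  0.05  0.6 ] fore@.28,.4 [np.float64(0.358)]
hover tcp [0.485 0.062 0.192] j [-0.01 -0.51  2.3   0.07  0.91  1.41] c 7.1e-09 W [0.363 0.047 0.457] E [-0.17  0.05  0.58] fore@.28,.4 [np.float64(0.476)]
press tcp [0.485 0.062 0.149] j [-0.01 -0.46  2.35  0.08  0.82  1.4 ] c 7.0e-11 W [0.363 0.047 0.414] E [-0.16  0.05  0.59] fore@.28,.4 [np.float64(0.442)]
foamhov tcp [0.472 0.331 0.167] j [ 0.52 -0.19  2.11  0.    0.79  1.57] c 2.4e-09 W [0.365 0.27  0.432] E [-0.08  0.01  0.62] fore@.28,.4 [np.float64(0.468)]
foam tcp [0.472 0.331 0.115] j [ 0.52 -0.12  2.15  0.    0.67  1.57] c 9.4e-11 W [0.365 0.27  0.38 ] E [-0.06  0.02  0.62] fore@.28,.4 [np.float64(0.429)]
== 25 30 -1
withdr tcp [0.502 0.154 0.201] j [ 0.03 -
[... 9791 characters left out ...]
1] E [-0.02  0.06  0.62] fore@.28,.4 [np.float64(0.438), np.float64(0.364)]
hover tcp [0.481 0.062 0.19 ] j [-0.02 -0.59  2.39  0.1   0.83 -1.76] c 9.6e-08 W [0.336 0.044 0.443] E [-0.2   0.06  0.56] fore@.28,.4 [np.float64(0.456)]
press tcp [0.481 0.062 0.147] j [-0.02 -0.55  2.44  0.11  0.73 -1.78] c 7.5e-11 W [0.336 0.044 0.4  ] E [-0.18  0.06  0.57] fore@.28,.4 [np.float64(0.419)]
foamhov tcp [0.468 0.33  0.165] j [ 0.52 -0.25  2.19  0.    0.68 -1.57] c 2.6e-09 W [0.342 0.256 0.418] E [-0.1   0.    0.61] fore@.28,.4 [np.float64(0.446)]
foam tcp [0.468 0.33  0.113] j [ 0.52 -0.18  2.23  0.    0.57 -1.57] c 1.0e-10 W [0.342 0.256 0.366] E [-0.08  0.01  0.62] fore@.28,.4 [np.float64(0.404)]
```

```bash
cat > go.py <<'E'
from kin import *
from scipy.linalg import logm,expm
up=np.array([0,0,1.])
def side_r(phi):
    e1=np.cross(RY,AX); e1=-e1 if e1[0]>0 else e1
    return np.cos(phi)*e1-np.sin(phi)*RY
TH=np.deg2rad(30);PHI=np.deg2rad(60)
def T4(p,Rm):
    T=np.eye(4);T[:3,:3]=Rm.as_matrix();T[:3,3]=p;return T
def cur():
    s=telemetry.state();return T4(s['tool_pos'],rot(s['tcp_rot'])),s
def plan(T0,T1,N=None,check=True,j0=None):
    L=np.real(logm(np.linalg.inv(T0)@T1)); 
    w=np.array([L[2,1],L[0,2],L[1,0]])
    dd=np.linalg.norm(T1[:3,3]-T0[:3,3])
    if N is None:N=int(max(np.ceil(max(dd/.035,np.linalg.norm(w)/.11)),1))
    d=expm(L/N);row=np.r_[d[:3,3],w/N]
    print('N',N,'row',json.dumps(row.round(4).tolist()))
    if check:
        j=telemetry.state()['joints'] if j0 is None else j0
        T=T0.copy()
        for k in range(N):
            T=T@d;jn,c=ik(T[:3,3],R.from_matrix(T[:3,:3]),j);_,_,E,W=fk(jn)
            if k%2==1 or k==N-1:
                f=[(E+(W-E)*(x-E[0])/(W[0]-E[0]))[2].round(2) for x in(.28,.4) if x<W[0]]
                print(k+1,'tcp',T[:3,3].round(3),'j',jn.round(2),f'{c:.0e}','dj',np.abs(jn-j).max().round(2),'W',W.round(3),f)
            j=jn
        return j
def B_rack(off): return T4(*pose(MT+off*AX,AX,side_r(PHI),TH,1))
def B_up(x,y,z,az,th=None):
    return T4(*pose(np.array([x,y,z]),up,-np.array([np.cos(az),np.sin(az),0]),TH if th is None else th,1))
E
python3 - <<'E'
from go import *
for uv in((370,180),(345,215),(330,240),(318,245),(290,262),(262,270),(220,280),(250,295)):print(uv,[atz('top',uv,z).round(3)[:2] for z in(.58,.65)])
T,s=cur()
A=B_rack(.075); M1=A.copy(); M1[:3,3]=[.42,-.03,.30]
j=plan(T,M1);print();plan(M1,A,j0=j)
E
```

```text
(370, 180) [array([ 0.49 , -0.093]), array([ 0.48 , -0.077])]
(345, 215) [array([ 0.434, -0.053]), array([ 0.429, -0.04 ])]
(330, 240) [array([ 0.394, -0.029]), array([ 0.394, -0.019])]
(318, 245) [array([ 0.386, -0.01 ]), array([ 0.387, -0.002])]
(290, 262) [array([0.359, 0.034]), array([0.363, 0.038])]
(262, 270) [array([0.347, 0.078]), array([0.352, 0.077])]
(220, 280) [array([0.331, 0.143]), array([0.338, 0.135])]
(250, 295) [array([0.308, 0.096]), array([0.317, 0.093])]
N 11 row [-0.0111, -0.0269, 0.0121, 0.0686, 0.0022, -0.075]
2 tcp [ 0.334 -0.293  0.302] j [-0.99 -0.37  1.97  0.24  1.52 -0.04] 6e-11 dj 0.07 W [ 0.272 -0.324  0.586] []
4 tcp [ 0.367 -0.241  0.292] j [-0.95 -0.43  2.05  0.37  1.49 -0.16] 6e-11 dj 0.07 W [ 0.276 -0.295  0.564] []
6 tcp [ 0.394 -0.184  0.288] j [-0.9  -0.49  2.13  0.51  1.48 -0.28] 6e-11 dj 0.07 W [ 0.278 -0.265  0.544] []
8 tcp [ 0.412 -0.124  0.29 ] j [-0.84 -0.55  2.21  0.64  1.48 -0.41] 6e-11 dj 0.07 W [ 0.278 -0.234  0.525] []
10 tcp [ 0.42  -0.061  0.296] j [-0.78 -0.62  2.29  0.77  1.49 -0.53] 6e-11 dj 0.06 W [ 0.275 -0.202  0.507] []
11 tcp [ 0.42 -0.03  0.3 ] j [-0.75 -0.66  2.33  0.83  1.51 -0.59] 6e-11 dj 0.06 W [ 0.273 -0.186  0.499] []

N 7 row [-0.0026, -0.01, 0.0306, 0.0, 0.0, -0.0]
2 tcp [0.447 0.02  0.269] j [-0.58 -0.65  2.38  0.84  1.34 -0.52] 8e-11 dj 0.09 W [ 0.3   -0.136  0.468] [np.float64(0.47)]
4 tcp [0.474 0.07  0.239] j [-0.41 -0.59  2.4   0.85  1.16 -0.46] 9e-11 dj 0.09 W [ 0.327 -0.086  0.437] [np.float64(0.45)]
6 tcp [0.501 0.12  0.208] j [-0.25 -0.49  2.39  0.88  0.98 -0.43] 9e-11 dj 0.09 W [ 0.354 -0.036  0.406] [np.float64(0.43)]
7 tcp [0.515 0.145 0.193] j [-0.17 -0.42  2.37  0.9   0.89 -0.42] 9e-11 dj 0.09 W [ 0.367 -0.011  0.391] [np.float64(0.43)]
```

```bash
python3 - <<'E'
from go import *
T,s=cur()
A=B_rack(.075); M1=A.copy(); M1[:3,3]=[.355,-.05,.31]
from scipy.spatial.transform import Slerp
H=T.copy();H[:3,:3]=Slerp([0,1],R.from_matrix([T[:3,:3],M1[:3,:3]]))(.5).as_matrix();H[:3,3]=[.32,-.19,.318]
j=plan(T,H);j=plan(H,M1,j0=j);print();plan(M1,A,j0=j)
E
```

```text
N 6 row [-0.0178, -0.0178, 0.004, 0.0629, 0.0021, -0.0688]
2 tcp [ 0.31  -0.291  0.316] j [-1.03 -0.42  1.98  0.22  1.57 -0.05] 7e-11 dj 0.07 W [ 0.251 -0.32   0.601] []
4 tcp [ 0.318 -0.241  0.316] j [-1.04 -0.53  2.07  0.35  1.59 -0.19] 7e-11 dj 0.07 W [ 0.232 -0.291  0.59 ] []
6 tcp [ 0.32  -0.19   0.318] j [-1.05 -0.65  2.17  0.47  1.65 -0.33] 8e-11 dj 0.07 W [ 0.209 -0.264  0.578] []
N 6 row [-0.0079, -0.0194, 0.0123, 0.0629, 0.0021, -0.0688]
2 tcp [ 0.338 -0.145  0.312] j [-1.03 -0.7   2.24  0.59  1.66 -0.45] 5e-11 dj 0.06 W [ 0.209 -0.246  0.554] []
4 tcp [ 0.35  -0.098  0.31 ] j [-0.99 -0.76  2.32  0.7   1.68 -0.56] 4e-11 dj 0.06 W [ 0.208 -0.226  0.531] []
6 tcp [ 0.355 -0.05   0.31 ] j [-0.96 -0.81  2.39  0.81  1.71 -0.66] 4e-11 dj 0.05 W [ 0.208 -0.206  0.509] []

N 8 row [0.0034, -0.0103, 0.033, 0.0, 0.0, -0.0]
2 tcp [ 0.395 -0.001  0.281] j [-0.74 -0.81  2.44  0.83  1.52 -0.56] 1e-10 dj 0.11 W [ 0.248 -0.157  0.479] []
4 tcp [0.435 0.047 0.251] j [-0.53 -0.73  2.45  0.84  1.3  -0.48] 1e-10 dj 0.11 W [ 0.288 -0.109  0.45 ] [np.float64(0.45)]
6 tcp [0.475 0.096 0.222] j [-0.34 -0.6   2.43  0.86  1.09 -0.44] 1e-10 dj 0.11 W [ 0.328 -0.06   0.421] [np.float64(0.43)]
8 tcp [0.515 0.145 0.193] j [-0.17 -0.42  2.37  0.9   0.89 -0.42] 1e-10 dj 0.09 W [ 0.367 -0.011  0.391] [np.float64(0.43)]
```

```bash
python3 -m crank '[[-0.018,-0.018,0.004,0.063,0.002,-0.069],[-0.018,-0.018,0.004,0.063,0.002,-0.069],[-0.018,-0.018,0.004,0.063,0.002,-0.069],[-0.018,-0.018,0.004,0.063,0.002,-0.069],[-0.018,-0.018,0.004,0.063,0.002,-0.069]]' && python3 -c "
from h import *;log()" && python3 - <<'E'
from go import *
print(V.round(4),np.abs(res(V)).max())
T,s=cur()
A=B_rack(.075); M1=A.copy(); M1[:3,3]=[.355,-.05,.31]
j=plan(T,M1)
E
```

```text
time_s: 3.6
tool_pos: [0.3204, -0.2143, 0.3166]
tcp_rot: [-0.167, 0.908, -0.363, 0.122]
force: [-0.3, -0.1, -0.3]
grip_width: 0.0856
[0.0119 0.3618 0.5396 0.2631 0.0512 0.2921] 0.00023785728185343746
N 6 row [-0.0109, -0.0228, 0.0128, 0.0723, 0.0024, -0.0795]
2 tcp [ 0.34  -0.162  0.31 ] j [-1.02 -0.66  2.21  0.56  1.63 -0.4 ] 7e-11 dj 0.07 W [ 0.216 -0.254  0.558] []
4 tcp [ 0.352 -0.106  0.308] j [-0.99 -0.73  2.3   0.69  1.66 -0.54] 6e-11 dj 0.07 W [ 0.212 -0.23   0.533] []
6 tcp [ 0.355 -0.05   0.31 ] j [-0.96 -0.82  2.39  0.81  1.71 -0.66] 6e-11 dj 0.06 W [ 0.208 -0.206  0.508] []
```

Kinematic model confirmed to 0.2 mm. I'll carry on.

```bash
python3 -m crank '[[-0.011,-0.023,0.013,0.072,0.002,-0.08],[-0.011,-0.023,0.013,0.072,0.002,-0.08],[-0.011,-0.023,0.013,0.072,0.002,-0.08],[-0.011,-0.023,0.013,0.072,0.002,-0.08],[-0.011,-0.023,0.013,0.072,0.002,-0.08]]' && python3 -m crank '[[-0.011,-0.023,0.013,0.072,0.002,-0.08]]' && python3 -c "
from h import *;log()" && python3 - <<'E'
from go import *
print(V.round(4),np.abs(res(V)).max())
T,s=cur();print(s['joints'].round(2))
j=plan(T,B_rack(.075))
E
```

```text
time_s: 4.1
tool_pos: [0.3552, -0.0769, 0.3082]
tcp_rot: [-0.297, 0.917, -0.15, 0.22]
force: [0.9, 0.8, -0.4]
grip_width: 0.0859
time_s: 4.2
tool_pos: [0.3555, -0.0483, 0.3094]
tcp_rot: [-0.321, 0.911, -0.105, 0.238]
force: [-0.4, -0.1, 0.3]
grip_width: 0.0852
[0.0041 0.3656 0.5478 0.2596 0.0512 0.2922] 0.0015362386235238112
[-0.95 -0.8   2.38  0.81  1.71 -0.66]
N 8 row [0.0035, -0.0101, 0.0328, 0.0001, 0.0003, 0.0003]
2 tcp [0.395 0.    0.28 ] j [-0.74 -0.8   2.43  0.82  1.51 -0.56] 1e-10 dj 0.11 W [ 0.249 -0.156  0.479] []
4 tcp [0.435 0.048 0.251] j [-0.52 -0.72  2.45  0.83  1.3  -0.48] 1e-10 dj 0.11 W [ 0.288 -0.108  0.45 ] [np.float64(0.45)]
6 tcp [0.475 0.097 0.222] j [-0.33 -0.59  2.43  0.86  1.08 -0.43] 1e-10 dj 0.11 W [ 0.328 -0.059  0.42 ] [np.float64(0.43)]
8 tcp [0.515 0.145 0.193] j [-0.17 -0.42  2.37  0.9   0.89 -0.42] 1e-10 dj 0.09 W [ 0.367 -0.011  0.391] [np.float64(0.43)]
```

```bash
python3 -m crank '[[0.0035,-0.0101,0.0328,0,0,0],[0.0035,-0.0101,0.0328,0,0,0],[0.0035,-0.0101,0.0328,0,0,0],[0.0035,-0.0101,0.0328,0,0,0]]' && python3 -m crank '[[0.0035,-0.0101,0.0328,0,0,0],[0.0035,-0.0101,0.0328,0,0,0],[0.0035,-0.0101,0.0328,0,0,0],[0.0035,-0.0101,0.0328,0,0,0]]' && python3 -m crank '[[0,0,0,0,0,0]]' && python3 - <<'E'
from go import *
import cv2
T,s=cur();print(s['joints'].round(2))
plan(T,B_rack(.075),N=1,check=False)
plan(T,B_rack(.0))
for n,(x0,y0,x1,y1) in dict(side=(180,130,380,310),top=(180,100,380,250)).items():
    im=capture(n)[y0:y1,x0:x1,::-1]; cv2.imwrite(f'pics/{n}2.png',cv2.resize(im,None,fx=3.3,fy=3.3,interpolation=cv2.INTER_CUBIC))
E
```

```text
time_s: 4.6
tool_pos: [0.4357, 0.0478, 0.2502]
tcp_rot: [-0.32, 0.911, -0.107, 0.238]
force: [1.0, -0.8, 1.2]
grip_width: 0.0855
time_s: 5.0
tool_pos: [0.5153, 0.1444, 0.1909]
tcp_rot: [-0.321, 0.911, -0.108, 0.237]
force: [0.1, 0.0, 0.1]
grip_width: 0.0854
time_s: 5.1
tool_pos: [0.514, 0.1458, 0.1882]
tcp_rot: [-0.321, 0.911, -0.107, 0.234]
force: [-1.0, -0.0, -0.3]
grip_width: 0.0854
[-0.17 -0.32  2.31  0.92  0.87 -0.45]
N 1 row [0.0025, -0.0021, -0.0032, 0.0026, 0.0091, -0.0037]
N 3 row [0.001, 0.0118, 0.0206, 0.0009, 0.003, -0.0012]
2 tcp [0.535 0.149 0.146] j [-0.15 -0.27  2.35  0.99  0.8  -0.55] 7e-11 dj 0.07 W [ 0.389 -0.007  0.345] [np.float64(0.41)]
3 tcp [0.546 0.151 0.125] j [-0.14 -0.19  2.33  1.05  0.76 -0.62] 8e-11 dj 0.07 W [ 0.399 -0.005  0.323] [np.float64(0.4)]
```

View pics/side2.png

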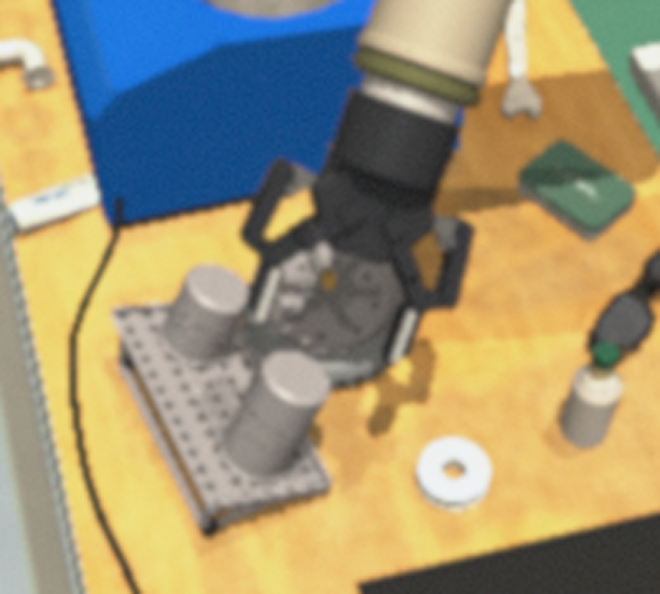

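View pics/top2.png

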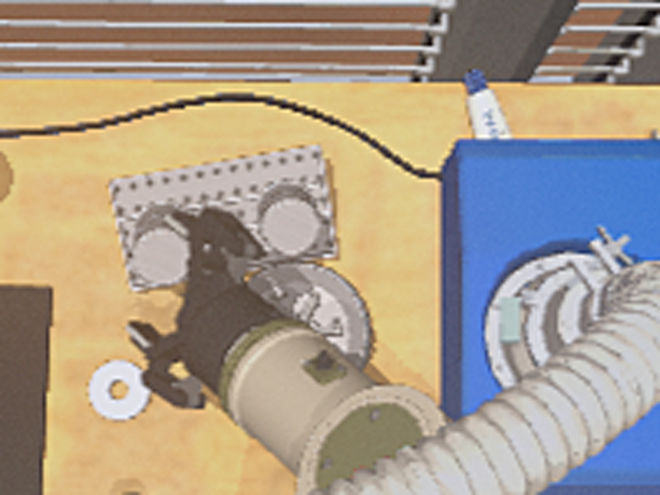

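The jaws are above the tall beaker's axis extension, with pad tips at about (265,290) and (405,330) in the side crop. They sit clear of the short beaker. I'll descend along the beaker's axis in two stages.

```bash
python3 -m crank '[[0.001,0.0118,0.0206,0.001,0.003,-0.001],[0.001,0.0118,0.0206,0.001,0.003,-0.001],[0,0,0,0,0,0]]' && python3 - <<'E'
from go import *
import cv2
T,s=cur();print(s['joints'].round(2))
plan(T,B_rack(.0))
for n,(x0,y0,x1,y1) in dict(side=(180,130,380,310),top=(180,100,380,250)).items():
    im=capture(n)[y0:y1,x0:x1,::-1]; cv2.imwrite(f'pics/{n}3.png',cv2.resize(im,None,fx=3.3,fy=3.3,interpolation=cv2.INTER_CUBIC))
E
```

```text
time_s: 5.5
tool_pos: [0.5345, 0.1457, 0.1462]
tcp_rot: [-0.321, 0.91, -0.108, 0.238]
force: [-0.9, 0.2, -0.9]
grip_width: 0.0857
[-0.16 -0.16  2.27  1.02  0.79 -0.59]
N 1 row [0.0002, 0.0094, 0.0229, 0.0027, 0.0004, -0.0031]
1 tcp [0.546 0.151 0.125] j [-0.14 -0.19  2.33  1.05  0.76 -0.62] 4e-11 dj 0.06 W [ 0.399 -0.005  0.323] [np.float64(0.4)]
```

View pics/side3.png

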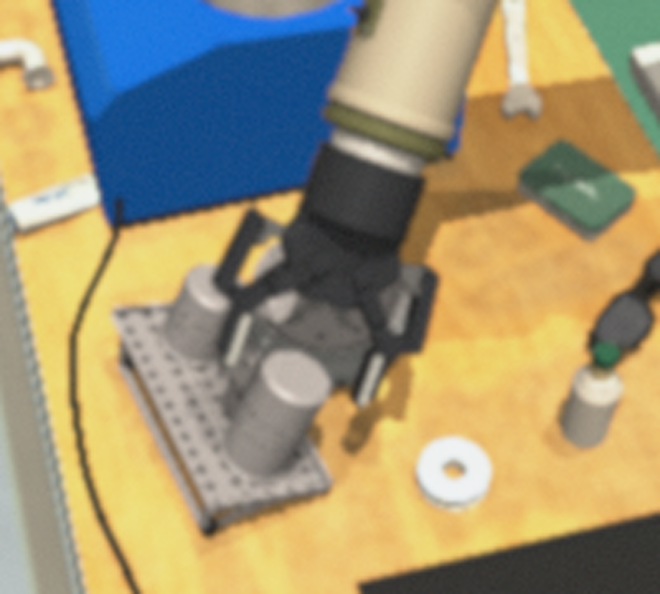

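```bash
python3 -m crank '[[0,0.0047,0.0115,0.001,0,-0.002],[0,0.0047,0.0115,0.001,0,-0.001],[0,0,0,0,0,0]]' && python3 - <<'E'
from go import *
import cv2
T,s=cur();print(s['joints'].round(2))
plan(T,B_rack(.0))
for n,(x0,y0,x1,y1) in dict(side=(200,170,330,290),top=(200,120,320,220)).items():
    im=capture(n)[y0:y1,x0:x1,::-1]; im=cv2.resize(im,None,fx=5,fy=5,interpolation=cv2.INTER_CUBIC)
    for sg in(-.0425,.0425):
        for zz in (.041,.060):
            u=(proj(n,(T@[sg,0,zz,1])[:3])[0]-[x0-.5,y0-.5])*5;cv2.circle(im,tuple(u.astype(int)),3,(0,0,255),-1)
    for zz,c in((0,(0,255,0)),(.084,(255,0,0)),(.062,(255,0,255))):
        u=(proj(n,MT+zz*AX)[0]-[x0-.5,y0-.5])*5;cv2.circle(im,tuple(u.astype(int)),3,c,-1)
    cv2.imwrite(f'pics/{n}4.png',im)
E
```

```text
time_s: 5.9
tool_pos: [0.5464, 0.1515, 0.1271]
tcp_rot: [-0.321, 0.91, -0.106, 0.24]
force: [0.4, 1.4, -0.2]
grip_width: 0.0853
[-0.14 -0.08  2.24  1.07  0.75 -0.65]
N 1 row [-0.0011, 0.0023, 0.0009, -0.0008, -0.0012, 0.0028]
1 tcp [0.546 0.151 0.125] j [-0.14 -0.19  2.33  1.05  0.76 -0.62] 1e-10 dj 0.12 W [ 0.399 -0.005  0.323] [np.float64(0.4)]
```

View pics/side4.png

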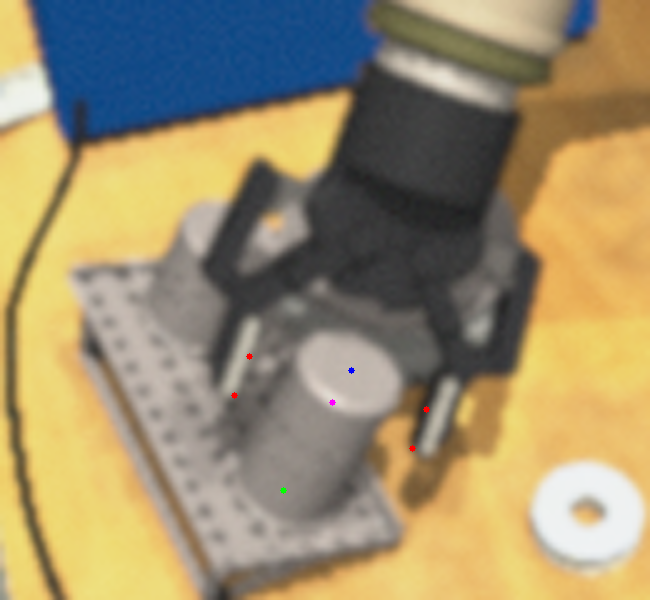

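View pics/top4.png

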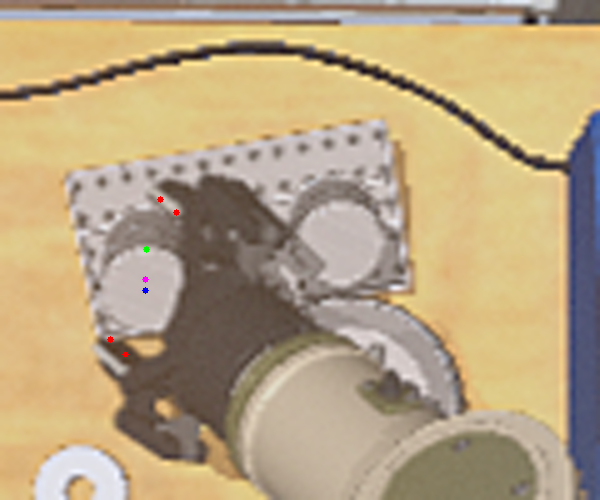

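The jaws straddle the tall beaker and are centred: the pad midpoint is about (330,402), against the planned grasp point (332,402). Closing.

```bash
python3 -m crank '[[0,0,0,0,0,0],[0,0,0,0,0,0],[0,0,0,0,0,0],[0,0,0,0,0,0],[0,0,0,0,0,0]]' 0.03 && python3 -m crank '[[0,0,0,0,0,0],[0,0,0,0,0,0]]' && python3 - <<'E'
from go import *
T,s=cur();print(s['force'],s['moment'])
np.save('Tg.npy',T)
N=T.copy();N[:3,3]+=.08*AX;plan(T,N,N=8)
print('ax in tool',T[:3,:3].T@AX)
E
```

```text
time_s: 6.5
tool_pos: [0.5462, 0.1521, 0.1269]
tcp_rot: [-0.321, 0.91, -0.105, 0.24]
force: [-6.2, -2.2, 7.1]
grip_width: 0.0488
time_s: 6.7
tool_pos: [0.5462, 0.1521, 0.1269]
tcp_rot: [-0.321, 0.91, -0.105, 0.24]
force: [-5.9, -2.8, 6.9]
grip_width: 0.0487
[-5.90463862 -2.77097181  6.85293323] [-0.04940283  0.28988803  0.26016565]
N 8 row [0.0, -0.005, -0.0087, 0.0, 0.0, 0.0]
2 tcp [0.538 0.151 0.145] j [-0.15 -0.26  2.34  1.    0.8  -0.56] 1e-11 dj 0.03 W [ 0.391 -0.006  0.343] [np.float64(0.41)]
4 tcp [0.53  0.149 0.163] j [-0.15 -0.32  2.35  0.96  0.83 -0.51] 1e-11 dj 0.03 W [ 0.382 -0.007  0.361] [np.float64(0.41)]
6 tcp [0.521 0.147 0.181] j [-0.16 -0.38  2.36  0.93  0.86 -0.45] 1e-11 dj 0.03 W [ 0.374 -0.009  0.38 ] [np.float64(0.42)]
8 tcp [0.513 0.146 0.199] j [-0.17 -0.44  2.37  0.89  0.9  -0.41] 1e-11 dj 0.03 W [ 0.366 -0.01   0.398] [np.float64(0.43)]
ax in tool [ 0.0019317  -0.50096008 -0.86544764]
```

```bash
python3 -m crank '[[0,-0.005,-0.0087,0,0,0],[0,-0.005,-0.0087,0,0,0],[0,-0.005,-0.0087,0,0,0],[0,-0.005,-0.0087,0,0,0]]' && python3 -m crank '[[0,-0.005,-0.0087,0,0,0],[0,-0.005,-0.0087,0,0,0],[0,-0.005,-0.0087,0,0,0],[0,-0.005,-0.0087,0,0,0],[0,0,0,0,0,0]]' && python3 - <<'E'
from go import *
import cv2
T,s=cur();print(s['force'],s['moment'],s['joints'].round(2),s['time_s'])
log()
for n,(x0,y0,x1,y1) in dict(side=(180,130,380,310),top=(180,100,380,250)).items():
    im=capture(n)[y0:y1,x0:x1,::-1]; cv2.imwrite(f'pics/{n}5.png',cv2.resize(im,None,fx=3.3,fy=3.3,interpolation=cv2.INTER_CUBIC))
E
```

```text
time_s: 7.1
tool_pos: [0.5289, 0.1488, 0.1625]
tcp_rot: [-0.321, 0.91, -0.106, 0.239]
force: [1.8, 0.3, -2.8]
grip_width: 0.0487
time_s: 7.6
tool_pos: [0.5126, 0.1456, 0.1998]
tcp_rot: [-0.321, 0.91, -0.105, 0.24]
force: [0.3, -0.4, -1.4]
grip_width: 0.0487
[ 0.28500633 -0.42629778 -1.37813991] [-0.3989137   0.36765544 -0.00523925] [-0.17 -0.35  2.31  0.91  0.88 -0.44] 7.6
```

View pics/side5.png

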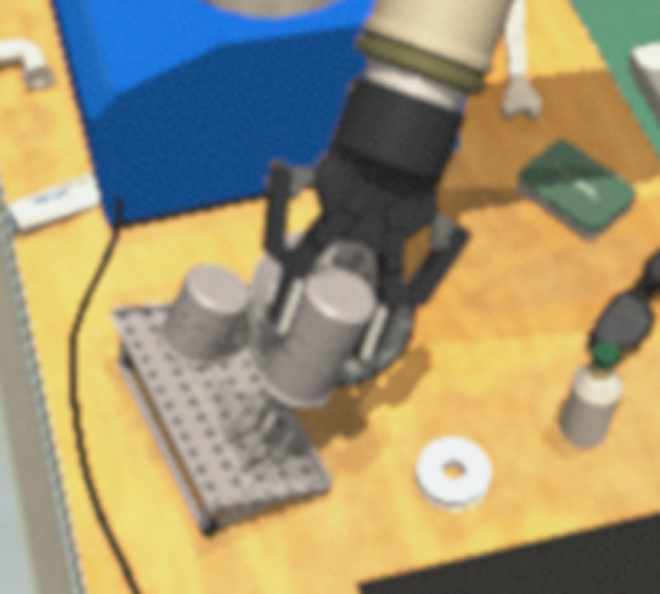

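View pics/top5.png

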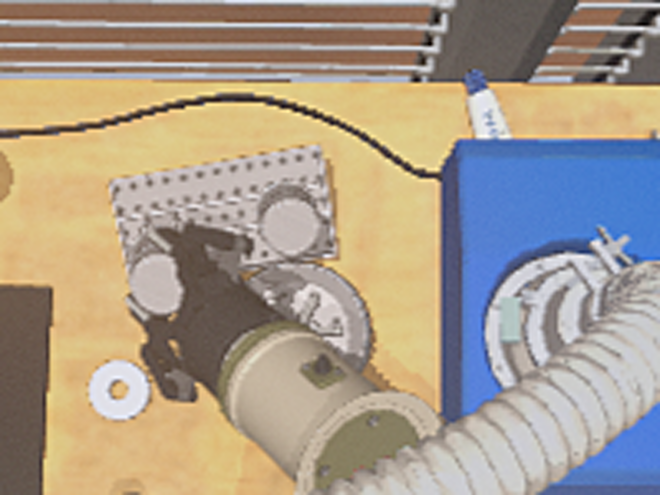

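```bash
cat > inhand.py <<'E'
from go import *
import fit, cv2
from scipy.optimize import minimize
def nominal():
    Tg=np.load('Tg.npy'); Ti=np.linalg.inv(Tg)
    return (Ti@np.r_[MT,1])[:3],Ti[:3,:3]@AX
def measure(tag):
    T,s=cur()
    m0,a0=nominal(); m0=m0.copy(); print('nominal',m0.round(4),a0.round(3)); m0[0]=0; 
    th0=np.arctan2(-a0[1],-a0[2])
    fit.M={}
    for n in('side','top'):
        im=capture(n); fit.I[n]=im
        l=cut_out('tall_beaker',n); print(n,[(x['at'],round(x['conf'],2),x['region'].sum()) for x in l])
        exp=proj(n,(T@np.r_[m0+.04*a0,1])[:3])[0]
        l=[x for x in l if np.linalg.norm(np.array(x['at'])-exp)<15]
        if l:
            mm=l[0]['region'].astype(np.uint8)
            if n=='side':
                c=np.argwhere(mm)[:,::-1].astype(np.int32);mm2=np.zeros_like(mm);cv2.fillConvexPoly(mm2,cv2.convexHull(c.reshape(-1,1,2)),1);mm=mm2
            fit.M[n,'tall_beaker']=mm.astype(bool)
    def pts(p):
        th=th0+p[0];a=np.array([0,-np.sin(th),-np.cos(th)]);m=m0+[0,p[1],p[2]]
        return m,a,fit.cyl((T@np.r_[m,1])[:3],T[:3,:3]@a,.025,.084)
    def cost(p,ns=('side',)):
        return -sum(fit.iou(n,'tall_beaker',pts(p)[2]) for n in ns if (n,'tall_beaker') in fit.M)+ (p[0]/.3)**2*.02+(p[1]**2+p[2]**2)/.02**2*.01
    r=minimize(cost,[0,0,0],method='Nelder-Mead',options=dict(initial_simplex=[[0,0,0],[.1,0,0],[0,.01,0],[0,0,.01]]))
    print('nominal cost',cost([0,0,0]),'fit dth,dy,dz',r.x.round(4),r.fun)
    for n,(x0,y0,x1,y1) in dict(side=(220,150,360,270),top=(180,110,320,230)).items():
        im=cv2.resize(fit.I[n][y0:y1,x0:x1,::-1],None,fx=5,fy=5,interpolation=cv2.INTER_CUBIC)
        for p,c in(([0,0,0],(0,255,0)),(r.x,(0,0,255))):
            h=cv2.convexHull(((proj(n,pts(p)[2])-[x0-.5,y0-.5])*5).astype(np.int32));cv2.polylines(im,[h],True,c,1)
        cv2.imwrite(f'pics/hand_{tag}_{n}.png',im)
    return r.x
E
python3 -c "
from inhand import *
measure('a')"
```

```text
nominal [-0.0008  0.0337  0.1041] [ 0.002 -0.501 -0.865]
side []
top [([228.1, 181.6], 0.72, np.int64(319))]
nominal cost 0.0 fit dth,dy,dz [0. 0. 0.] 0.0
```

View pics/hand_a_side.png

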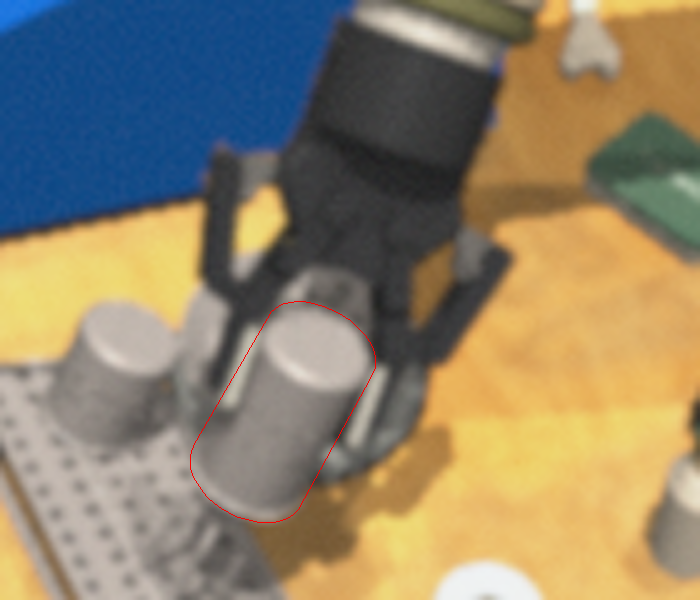

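View pics/hand_a_top.png

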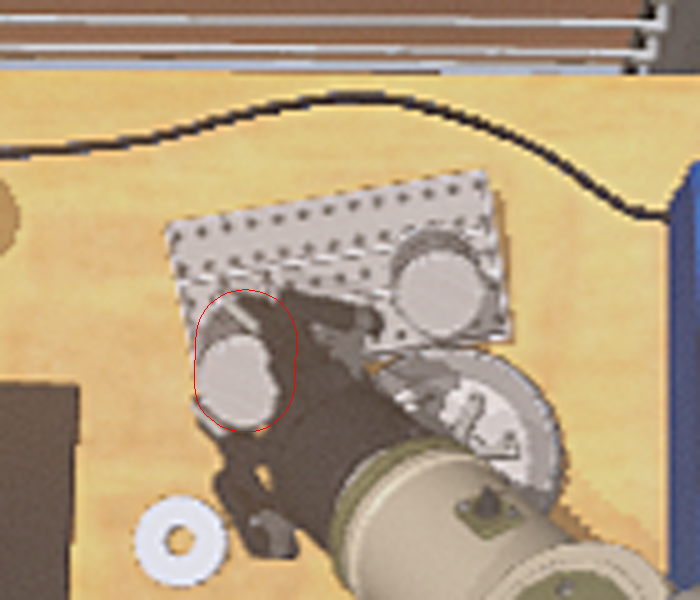

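```bash
cat >> go.py <<'E'
M0=np.array([0,.0337,.1041]);A0=np.array([0,-.5,-.8660])
def V_up(x,y,z,az):
    """TCP pose with in-hand beaker vertical, mouth at x,y,z; tool points forward along az"""
    f=np.array([np.cos(az),np.sin(az),0]);xt=np.cross(up,-f)
    zt=.5*f-.8660*up; yt=np.cross(zt,xt);Rm=np.c_[xt,yt,zt]
    return T4(np.array([x,y,z])-Rm@M0,R.from_matrix(Rm))
def mouth(T): return (T@np.r_[M0,1])[:3],T[:3,:3]@A0
E
python3 - <<'E'
from go import *
T,s=cur();print(mouth(T))
mid=V_up(.485,.15,.095,.17);hov=V_up(*BL,.082,.12)
j=plan(T,mid);j=plan(mid,hov,j0=j)
# mouth path
L=np.real(logm(np.linalg.inv(T)@mid))
for k in range(0,11,2):
    m,a=mouth(T@expm(L*k/10));print(m.round(3),a.round(2))
E
```

```text
(array([0.56318467, 0.17539791, 0.10570813]), array([-0.41538579, -0.07707852,  0.90634957]))
N 11 row [-0.0031, 0.0021, -0.003, -0.0361, 0.0297, 0.0926]
2 tcp [0.504 0.142 0.197] j [-0.12 -0.48  2.39  0.79  0.81 -0.1 ] 2e-10 dj 0.16 W [0.352 0.015 0.395] [np.float64(0.42)]
4 tcp [0.494 0.14  0.197] j [-0.06 -0.55  2.41  0.63  0.75  0.26] 2e-10 dj 0.19 W [0.336 0.036 0.404] [np.float64(0.42)]
6 tcp [0.485 0.139 0.197] j [ 0.01 -0.59  2.42  0.43  0.72  0.66] 3e-10 dj 0.2 W [0.326 0.06  0.414] [np.float64(0.43)]
8 tcp [0.475 0.141 0.199] j [ 0.09 -0.6   2.4   0.22  0.74  1.07] 3e-10 dj 0.2 W [0.321 0.085 0.425] [np.float64(0.44)]
10 tcp [0.467 0.144 0.201] j [ 0.17 -0.58  2.37  0.05  0.79  1.44] 2e-10 dj 0.18 W [0.322 0.11  0.438] [np.float64(0.45)]
11 tcp [0.462 0.146 0.202] j [ 0.2  -0.56  2.34 -0.02  0.83  1.61] 2e-10 dj 0.17 W [0.325 0.122 0.444] [np.float64(0.45)]
N 3 row [0.0288, -0.0002, 0.0051, -0.0, 0.0083, 0.0144]
2 tcp [0.477 0.09  0.193] j [ 0.05 -0.55  2.36  0.06  0.82  1.45] 7e-11 dj 0.08 W [0.338 0.071 0.436] [np.float64(0.45)]
3 tcp [0.484 0.062 0.189] j [-0.03 -0.54  2.36  0.1   0.81  1.37] 7e-11 dj 0.08 W [0.345 0.045 0.431] [np.float64(0.45)]
[0.563 0.175 0.106] [-0.42 -0.08  0.91]
[0.551 0.164 0.101] [-0.35 -0.03  0.94]
[0.536 0.155 0.098] [-0.27  0.01  0.96]
[0.52  0.15  0.096] [-0.18  0.02  0.98]
[0.502 0.148 0.095] [-0.09  0.02  1.  ]
[0.485 0.15  0.095] [-0. -0.  1.]
```

```bash
python3 -m crank '[[-0.0031,0.0021,-0.003,-0.036,0.03,0.0925],[-0.0031,0.0021,-0.003,-0.036,0.03,0.0925],[-0.0031,0.0021,-0.003,-0.036,0.03,0.0925],[-0.0031,0.0021,-0.003,-0.036,0.03,0.0925],[-0.0031,0.0021,-0.003,-0.036,0.03,0.0925]]' && python3 -m crank '[[-0.0031,0.0021,-0.003,-0.036,0.03,0.0925],[-0.0031,0.0021,-0.003,-0.036,0.03,0.0925],[-0.0031,0.0021,-0.003,-0.036,0.03,0.0925],[-0.0031,0.0021,-0.003,-0.036,0.03,0.0925],[-0.0031,0.0021,-0.003,-0.036,0.03,0.0925]]' && python3 -m crank '[[-0.0031,0.0021,-0.003,-0.036,0.03,0.0925],[0,0,0,0,0,0]]' && python3 - <<'E'
from go import *
T,s=cur();print(mouth(T),s['force'],s['joints'].round(2))
hov=V_up(*BL,.082,.12)
j=plan(T,hov)
E
```

```text
time_s: 8.4
tool_pos: [0.4891, 0.1392, 0.1974]
tcp_rot: [-0.276, 0.866, -0.358, 0.215]
force: [-0.8, 0.4, -2.3]
grip_width: 0.0485
time_s: 8.9
tool_pos: [0.4661, 0.144, 0.2013]
tcp_rot: [-0.212, 0.764, -0.583, 0.177]
force: [-0.2, 0.6, -2.5]
grip_width: 0.0488
time_s: 9.1
tool_pos: [0.4625, 0.1469, 0.2034]
tcp_rot: [-0.198, 0.738, -0.622, 0.169]
force: [0.2, 0.4, -1.4]
grip_width: 0.0486
(array([0.48540617, 0.1506555 , 0.09643501]), array([-0.00324554,  0.00133469,  0.99997184])) [ 0.19043195  0.43408599 -1.39168817] [ 0.22 -0.54  2.33 -0.04  0.83  1.64]
N 3 row [0.0291, 0.0001, 0.0055, -0.001, 0.0077, 0.0145]
2 tcp [0.477 0.09  0.194] j [ 0.05 -0.55  2.36  0.06  0.82  1.45] 7e-11 dj 0.08 W [0.338 0.071 0.436] [np.float64(0.45)]
3 tcp [0.484 0.062 0.189] j [-0.03 -0.54  2.36  0.1   0.81  1.37] 7e-11 dj 0.08 W [0.345 0.045 0.431] [np.float64(0.45)]
```

```bash
python3 -m crank '[[0.0291,0,0.0055,-0.001,0.0077,0.0145],[0.0291,0,0.0055,-0.001,0.0077,0.0145],[0.0291,0,0.0055,-0.001,0.0077,0.0145],[0,0,0,0,0,0]]' && python3 - <<'E'
from go import *
import cv2
T,s=cur();m,a=mouth(T);print(m,a,s['force'],s['joints'].round(2))
plan(T,V_up(*BL,.082,.12),N=1,check=False)
t=np.linspace(0,6.28,40)
for n,(x0,y0,x1,y1) in dict(side=(220,140,360,260),top=(220,130,340,230)).items():
    im=capture(n)[y0:y1,x0:x1,::-1];im=cv2.resize(im,None,fx=5,fy=5,interpolation=cv2.INTER_CUBIC)
    u=np.array([1,0,0])-a*a[0];v=np.cross(a,u)
    for zz,r in((0,.027),(.084,.025)):
        c=m+zz*a+r*(np.outer(np.cos(t),u)+np.outer(np.sin(t),v))
        cv2.polylines(im,[((proj(n,c)-[x0-.5,y0-.5])*5).astype(np.int32)],True,(0,0,255),1)
    cv2.imwrite(f'pics/hov_{n}.png',im)
print(telemetry.state()['time_s'])
E
```

```text
time_s: 9.5
tool_pos: [0.4842, 0.0583, 0.1879]
tcp_rot: [-0.193, 0.723, -0.641, 0.173]
force: [0.0, -0.9, -2.6]
grip_width: 0.0483
[0.50694261 0.0608217  0.08088986] [-5.59966484e-04  1.96175185e-03  9.99975919e-01] [ 0.00982163 -0.85939723 -2.55015422] [-0.03 -0.52  2.34  0.1   0.8   1.37]
N 1 row [-0.0037, -0.0004, -0.001, -0.0003, -0.0017, 0.001]
9.6
```

View pics/hov_side.png

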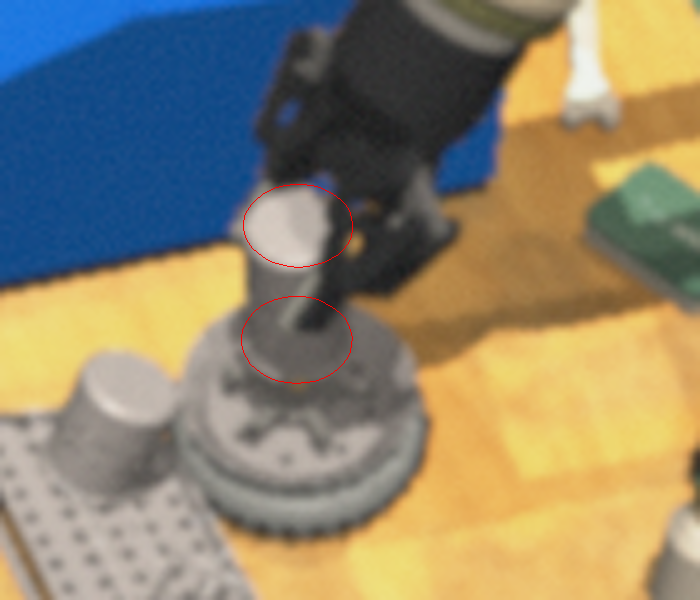

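View pics/hov_top.png

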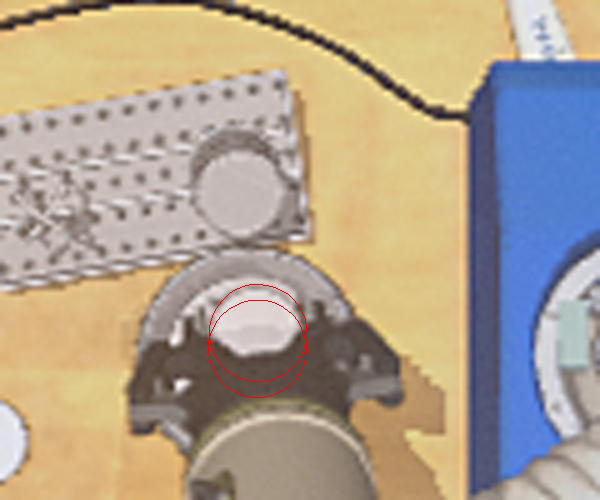

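The beaker sits over the nozzle and upright in both views; the predicted rings match its outline. It's about 4 mm off in y, so I'll correct that and then lower.

```bash
python3 -m crank '[[-0.0037,0,-0.001,0,-0.0017,0.001],[0,0,0,0,0,0]]' && python3 -m crank '[[0,0.004,0.007,0,0,0],[0,0.004,0.007,0,0,0],[0,0.004,0.007,0,0,0],[0,0,0,0,0,0],[0,0,0,0,0,0]]'&& python3 - <<'E'
from go import *
T,s=cur();m,a=mouth(T);print(m,a,s['force'],s['moment'])
plan(T,V_up(*BL,.052,.12),N=1,check=False)
E
```

```text
time_s: 9.8
tool_pos: [0.483, 0.0657, 0.1901]
tcp_rot: [-0.195, 0.723, -0.64, 0.171]
force: [0.9, -0.1, -2.2]
grip_width: 0.0484
time_s: 10.3
tool_pos: [0.4829, 0.0647, 0.165]
tcp_rot: [-0.194, 0.723, -0.641, 0.171]
force: [0.3, -1.4, -2.0]
grip_width: 0.0488
[0.50553727 0.06761158 0.0580354 ] [ 5.58125395e-04 -1.43022829e-03  9.99976821e-01] [ 0.34100522 -1.42697126 -1.97220128] [-0.05851097  0.39730539  0.01394429]
N 1 row [0.0028, 0.0027, 0.0054, 0.0004, 0.0014, -0.0005]
```

```bash
python3 -m crank '[[0.0025,0.0015,0.0025,0,0.001,0],[0,0.0015,0.0025,0,0,0],[0,0,0,0,0,0]]' && python3 -m crank '[[0,0.0015,0.0026,0,0,0],[0,0,0,0,0,0]]' && python3 -m crank '[[0,0.0015,0.0026,0,0,0],[0,0,0,0,0,0]]'&& python3 - <<'E'
from go import *
import cv2
T,s=cur();m,a=mouth(T);print(m,a,s['force'],s['moment'])
for n,(x0,y0,x1,y1) in dict(side=(220,140,360,260),).items():
    im=capture(n)[y0:y1,x0:x1,::-1];im=cv2.resize(im,None,fx=5,fy=5,interpolation=cv2.INTER_CUBIC)
    cv2.imwrite(f'pics/dn_{n}.png',im)
E
```

```text
time_s: 10.6
tool_pos: [0.4833, 0.062, 0.1595]
tcp_rot: [-0.194, 0.722, -0.641, 0.172]
force: [-0.2, 0.3, -0.6]
grip_width: 0.0485
time_s: 10.8
tool_pos: [0.4839, 0.0621, 0.1574]
tcp_rot: [-0.194, 0.722, -0.641, 0.172]
force: [-1.0, -0.0, 1.8]
grip_width: 0.0486
time_s: 11.0
tool_pos: [0.484, 0.0622, 0.1545]
tcp_rot: [-0.195, 0.722, -0.641, 0.172]
force: [-1.0, -0.2, 4.6]
grip_width: 0.0484
[0.50693784 0.06494315 0.04754167] [-2.33715489e-03 -4.11673814e-04  9.99975184e-01] [-0.97223694 -0.1950475   4.59737417] [-0.15701032  0.10075599  0.00270349]
```

View pics/dn_side.png

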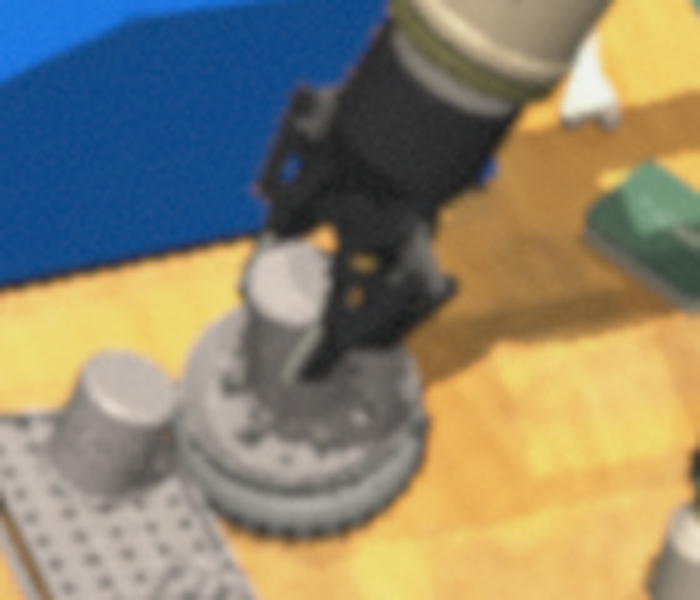

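The beaker is on the star: net force is about 6.5 N, which puts the star 2.8 mm down. I'll keep pushing to the stop.

```bash
python3 -m crank '[[0,0.0015,0.0026,0,0,0],[0,0,0,0,0,0]]' && python3 -m crank '[[0,0.0015,0.0026,0,0,0],[0,0,0,0,0,0]]' && python3 -m crank '[[0,0.001,0.0017,0,0,0],[0,0,0,0,0,0]]'
```

```text
time_s: 11.25
tool_pos: [0.4841, 0.0622, 0.1517]
tcp_rot: [-0.195, 0.722, -0.641, 0.173]
force: [-1.9, -0.2, 7.2]
grip_width: 0.0485
time_s: 11.45
tool_pos: [0.4844, 0.0622, 0.1491]
tcp_rot: [-0.195, 0.722, -0.641, 0.173]
force: [-3.8, -0.0, 9.3]
grip_width: 0.0486
time_s: 11.65
tool_pos: [0.4848, 0.0622, 0.1479]
tcp_rot: [-0.195, 0.722, -0.641, 0.173]
force: [-5.6, 0.5, 12.8]
grip_width: 0.0484
```

```bash
python3 -c "
from go import *
T,s=cur();m,a=mouth(T);print(m,a,s['force'],s['moment'])"
```

```text
[0.50796043 0.06503083 0.04104816] [-4.38052171e-03 -5.43280235e-04  9.99968257e-01] [-5.56636121  0.54948856 12.84740169] [-0.12150265  0.39339945  0.01718776]
```

```bash
python3 -m crank '[[0,0.0015,0.0012,0,0,0],[0,0,0,0,0,0]]' && python3 -m crank '[[0,0.0008,0.0013,0,0,0],[0,0,0,0,0,0]]'; python3 -c "
from go import *
T,s=cur();m,a=mouth(T);print(m,a,s['force'],s['moment'])"
```

```text
time_s: 11.85
tool_pos: [0.485, 0.0623, 0.1477]
tcp_rot: [-0.196, 0.722, -0.64, 0.174]
force: [-10.7, 0.1, 22.5]
grip_width: 0.0488
time_s: 12.05
tool_pos: [0.4858, 0.0625, 0.1474]
tcp_rot: [-0.197, 0.722, -0.64, 0.175]
force: [-13.7, 3.2, 27.4]
grip_width: 0.0484
[0.50945208 0.06541256 0.04057535] [-0.00898045 -0.001515    0.99993653] [-13.66999872   3.16711915  27.40540939] [0.54831608 0.49257786 0.16806234]
```

The star is on its stop: the last push raised the force from 13 N to 27 N with only about 0.3 mm of travel. I'll ease off slightly and hold.

```bash
python3 -m crank '[[0,0.0004,-0.0006,0,0,0],[0,0,0,0,0,0],[0,0,0,0,0,0],[0,0,0,0,0,0],[0,0,0,0,0,0]]'; python3 - <<'E'
from go import *
import cv2
T,s=cur();m,a=mouth(T);print(m,a,s['force'],s['moment'])
for n,(x0,y0,x1,y1) in dict(side=(220,140,360,260),top=(220,130,340,230)).items():
    im=capture(n)[y0:y1,x0:x1,::-1];im=cv2.resize(im,None,fx=5,fy=5,interpolation=cv2.INTER_CUBIC)
    cv2.imwrite(f'pics/pr_{n}.png',im)
E
```

```text
time_s: 12.55
tool_pos: [0.4851, 0.0624, 0.1474]
tcp_rot: [-0.197, 0.722, -0.64, 0.175]
force: [-8.5, 2.4, 23.0]
grip_width: 0.0485
[0.50879782 0.06528731 0.04064354] [-0.00911011 -0.00143422  0.99993547] [-8.51007496  2.44321689 23.04872627] [ 0.52618417 -0.04691592  0.14968635]
```

View pics/pr_side.png

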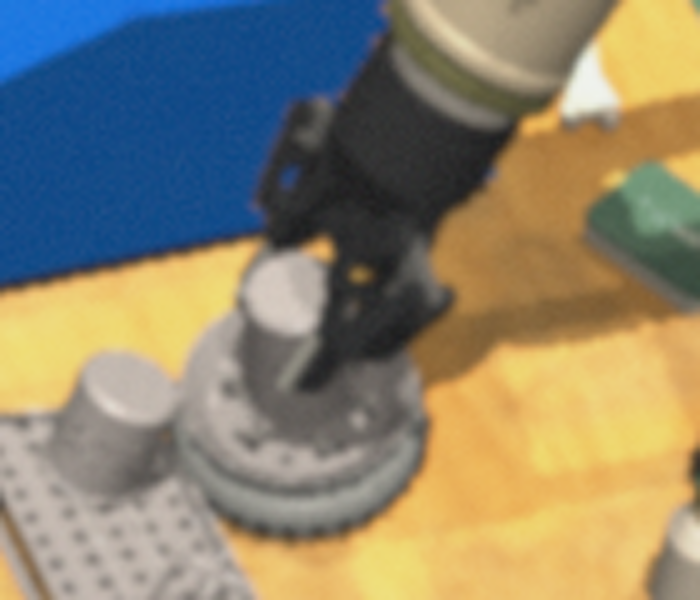

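View pics/pr_top.png

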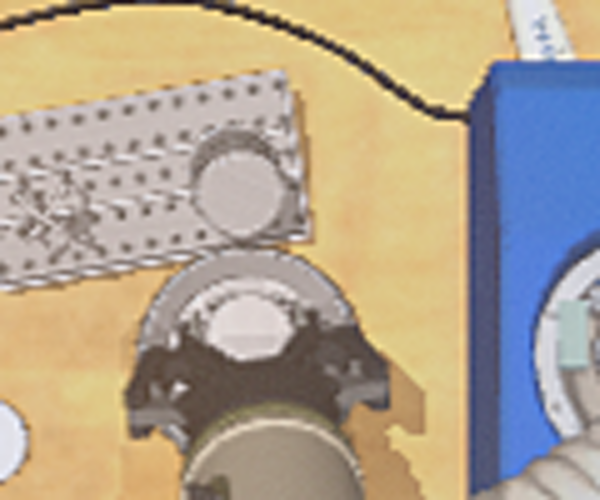

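```bash
Z='[[0,0,0,0,0,0],[0,0,0,0,0,0],[0,0,0,0,0,0],[0,0,0,0,0,0],[0,0,0,0,0,0]]'; python3 -m crank '[[0,0,0,0,0,0],[0,0,0,0,0,0],[0,0,0,0,0,0],[0,0,0,0,0,0],[0,0,0,0,0,0]]';python3 -m crank '[[0,0,0,0,0,0],[0,0,0,0,0,0],[0,0,0,0,0,0],[0,0,0,0,0,0],[0,0,0,0,0,0]]';python3 -m crank '[[0,0,0,0,0,0],[0,0,0,0,0,0],[0,0,0,0,0,0],[0,0,0,0,0,0]]'; python3 - <<'E'
from go import *
T,s=cur();m,a=mouth(T);print(m,a,s['time_s'])
h=V_up(*m[:2],.085,.12); j=plan(T,h)
FX,FY=.485,.343
m1=V_up(.475,.16,.085,.25);m2=V_up(FX,FY,.06,.5);m3=V_up(FX,FY,.012,.5)
j=plan(h,m1,j0=j);j=plan(m1,m2,j0=j);plan(m2,m3,j0=j)
E
```

```text
time_s: 13.15
tool_pos: [0.4851, 0.0624, 0.1474]
tcp_rot: [-0.197, 0.722, -0.64, 0.175]
force: [-9.1, 2.8, 22.3]
grip_width: 0.0486
time_s: 13.65
tool_pos: [0.4851, 0.0624, 0.1474]
tcp_rot: [-0.197, 0.722, -0.64, 0.175]
force: [-9.6, 3.0, 21.4]
grip_width: 0.0488
time_s: 14.05
tool_pos: [0.4851, 0.0624, 0.1474]
tcp_rot: [-0.197, 0.722, -0.64, 0.175]
force: [-8.9, 2.4, 22.6]
grip_width: 0.0487
[0.50877743 0.06529079 0.04063459] [-0.00905604 -0.00146351  0.99993592] 14.05
N 2 row [-0.0, -0.0117, -0.019, -0.0046, 0.0001, -0.0003]
2 tcp [0.486 0.063 0.192] j [-0.03 -0.54  2.35  0.1   0.81  1.37] 2e-11 dj 0.05 W [0.347 0.046 0.434] [np.float64(0.45)]
N 3 row [-0.032, 0.0052, -0.003, 0.0, -0.0217, -0.0375]
2 tcp [0.465 0.124 0.192] j [ 0.12 -0.57  2.37  0.06  0.82  1.45] 4e-11 dj 0.07 W [0.328 0.096 0.434] [np.float64(0.45)]
3 tcp [0.453 0.154 0.192] j [ 0.2  -0.58  2.37  0.04  0.82  1.5 ] 4e-11 dj 0.08 W [0.317 0.12  0.434] [np.float64(0.44)]
N 6 row [-0.0271, -0.0085, 0.0097, 0.0, -0.0208, -0.0361]
2 tcp [0.462 0.213 0.184] j [ 0.32 -0.46  2.31  0.01  0.76  1.55] 5e-11 dj 0.06 W [0.33  0.167 0.426] [np.float64(0.44)]
4 tcp [0.466 0.273 0.175] j [ 0.43 -0.34  2.24 -0.01  0.72  1.59] 4e-11 dj 0.06 W [0.338 0.216 0.418] [np.float64(0.44)]
6 tcp [0.465 0.332 0.167] j [ 0.53 -0.23  2.17 -0.02  0.68  1.62] 4e-11 dj 0.06 W [0.342 0.265 0.409] [np.float64(0.44)]
N 2 row [-0.0, 0.012, 0.0208, -0.0, -0.0, -0.0]
2 tcp [0.465 0.332 0.119] j [ 0.53 -0.16  2.21 -0.03  0.57  1.62] 2e-11 dj 0.05 W [0.342 0.265 0.361] [np.float64(0.4)]
```

```bash
python3 -m crank '[[0,-0.0117,-0.019,-0.0046,0,0],[0,-0.0117,-0.019,-0.0046,0,0],[0,0,0,0,0,0]]'; python3 - <<'E'
from go import *
T,s=cur();m,a=mouth(T);print(m,a,s['time_s'],s['force'])
FX,FY=.485,.333
m1=V_up(.475,.16,.085,.35);m2=V_up(FX,FY,.05,.85);m3=V_up(FX,FY,.012,.85)
j=plan(T,m1);j=plan(m1,m2,j0=j);plan(m2,m3,j0=j)
E
```

```text
time_s: 14.35
tool_pos: [0.4852, 0.0622, 0.191]
tcp_rot: [-0.192, 0.723, -0.641, 0.171]
force: [-0.1, 0.6, -0.6]
grip_width: 0.0485
[0.50757806 0.06483634 0.08397423] [2.85886417e-03 6.10705095e-04 9.99973727e-01] 14.35 [-0.10591876  0.62688941 -0.60734169]
N 3 row [-0.0315, 0.0037, -0.0025, 0.001, -0.0384, -0.0665]
2 tcp [0.466 0.123 0.192] j [ 0.09 -0.56  2.37  0.12  0.83  1.33] 2e-11 dj 0.06 W [0.332 0.085 0.434] [np.float64(0.45)]
3 tcp [0.454 0.152 0.192] j [ 0.15 -0.58  2.37  0.14  0.84  1.3 ] 2e-11 dj 0.06 W [0.322 0.104 0.434] [np.float64(0.44)]
N 5 row [-0.0265, -0.0139, 0.0161, -0.0, -0.05, -0.0866]
2 tcp [0.47  0.216 0.178] j [ 0.24 -0.42  2.29  0.22  0.78  1.14] 1e-10 dj 0.08 W [0.351 0.143 0.42 ] [np.float64(0.44)]
4 tcp [0.473 0.283 0.164] j [ 0.33 -0.28  2.21  0.3   0.74  0.98] 8e-11 dj 0.08 W [0.371 0.187 0.406] [np.float64(0.44)]
5 tcp [0.47  0.316 0.157] j [ 0.38 -0.22  2.18  0.34  0.73  0.9 ] 8e-11 dj 0.08 W [0.378 0.211 0.399] [np.float64(0.44)]
N 2 row [-0.0, 0.0095, 0.0165, -0.0, 0.0, 0.0]
2 tcp [0.47  0.316 0.119] j [ 0.38 -0.16  2.21  0.38  0.66  0.85] 2e-11 dj 0.04 W [0.378 0.211 0.361] [np.float64(0.42)]
```

```bash
python3 -m crank '[[-0.0315,0.0037,-0.0025,0.001,-0.0384,-0.0665],[-0.0315,0.0037,-0.0025,0.001,-0.0384,-0.0665],[-0.0315,0.0037,-0.0025,0.001,-0.0384,-0.0665]]' && python3 -m crank '[[-0.0265,-0.0139,0.0161,0,-0.05,-0.0866],[-0.0265,-0.0139,0.0161,0,-0.05,-0.0866],[-0.0265,-0.0139,0.0161,0,-0.05,-0.0866],[-0.0265,-0.0139,0.0161,0,-0.05,-0.0866],[-0.0265,-0.0139,0.0161,0,-0.05,-0.0866]]' && python3 -m crank '[[0,0,0,0,0,0]]'; python3 - <<'E'
from go import *
import cv2
T,s=cur();m,a=mouth(T);print(m,a,s['time_s'],s['force'])
plan(T,V_up(.485,.333,.012,.85),N=3)
t=np.linspace(0,6.28,40)
for n,(x0,y0,x1,y1) in dict(side=(240,200,400,340),top=(130,130,270,270)).items():
    im=capture(n)[y0:y1,x0:x1,::-1];im=cv2.resize(im,None,fx=4.2,fy=4.2,interpolation=cv2.INTER_CUBIC)
    u=np.array([1,0,0])-a*a[0];v=np.cross(a,u)
    for zz,r in((0,.027),(.084,.025)):
        c=m+zz*a+r*(np.outer(np.cos(t),u)+np.outer(np.sin(t),v))
        cv2.polylines(im,[((proj(n,c)-[x0-.5,y0-.5])*4.2).astype(np.int32)],True,(0,0,255),1)
    cv2.imwrite(f'pics/fo_{n}.png',im)
E
```

```text
time_s: 14.65
tool_pos: [0.4507, 0.1527, 0.1866]
tcp_rot: [-0.21, 0.793, -0.554, 0.145]
force: [-0.3, -0.4, -2.9]
grip_width: 0.0485
time_s: 15.15
tool_pos: [0.467, 0.3166, 0.151]
tcp_rot: [-0.241, 0.905, -0.34, 0.088]
force: [1.3, 0.2, -2.0]
grip_width: 0.0489
time_s: 15.25
tool_pos: [0.466, 0.3176, 0.1501]
tcp_rot: [-0.24, 0.905, -0.34, 0.086]
force: [0.3, -0.6, -2.0]
grip_width: 0.0485
[0.47991394 0.33468781 0.04290339] [0.01008649 0.00119421 0.99992642] 15.25 [ 0.28857765 -0.60361458 -1.95839465]
N 3 row [0.0014, 0.0048, 0.0092, 0.0025, 0.0028, 0.0003]
2 tcp [0.469 0.316 0.129] j [ 0.38 -0.18  2.2   0.37  0.68  0.86] 6e-12 dj 0.03 W [0.377 0.211 0.372] [np.float64(0.42)]
3 tcp [0.47  0.316 0.119] j [ 0.38 -0.16  2.21  0.38  0.66  0.85] 7e-12 dj 0.03 W [0.378 0.211 0.361] [np.float64(0.42)]
```

View pics/fo_side.png

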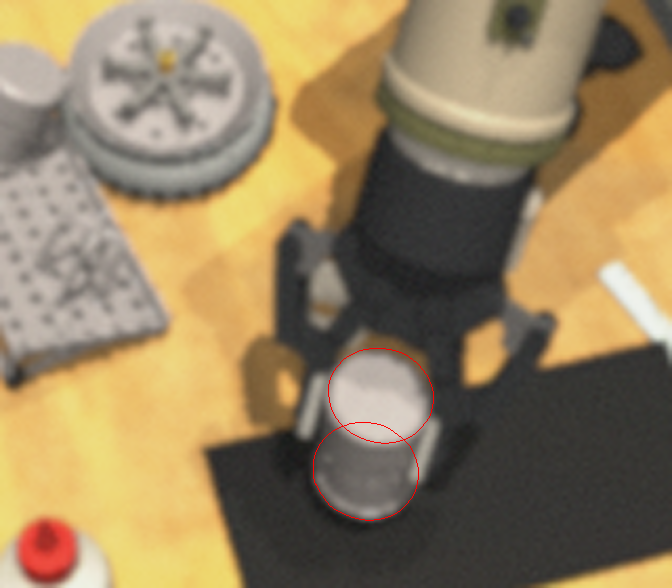

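View pics/fo_top.png

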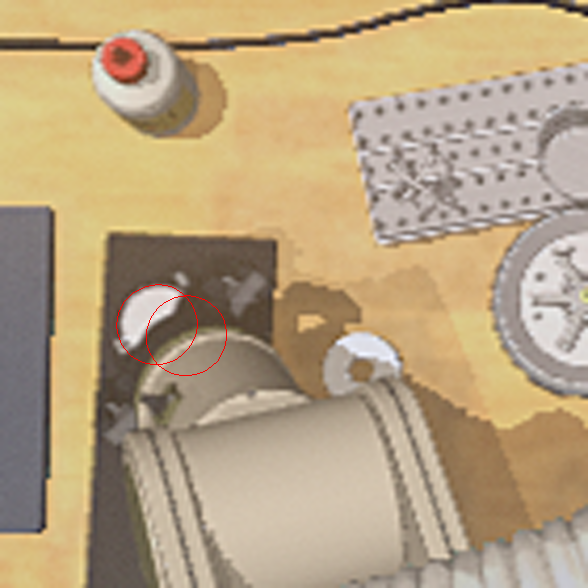

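```bash
python3 -m crank '[[0.0014,0.0048,0.0092,0.0025,0.0028,0],[0.0014,0.0048,0.0092,0.0025,0.0028,0],[0.0014,0.004,0.007,0.0025,0.0028,0],[0,0,0,0,0,0]]' && python3 -m crank '[[0,0.001,0.0017,0,0,0],[0,0,0,0,0,0]]' && python3 -m crank '[[0,0.001,0.0017,0,0,0],[0,0,0,0,0,0]]' ; python3 - <<'E'
from go import *
T,s=cur();m,a=mouth(T);print(m,a,s['time_s'],s['force'],s['moment'])
E
```

```text
time_s: 15.75
tool_pos: [0.4706, 0.3127, 0.1225]
tcp_rot: [-0.242, 0.903, -0.343, 0.093]
force: [-0.4, 0.1, -1.5]
grip_width: 0.0483
time_s: 15.95
tool_pos: [0.4718, 0.3137, 0.123]
tcp_rot: [-0.243, 0.903, -0.342, 0.094]
force: [0.4, -0.4, -1.2]
grip_width: 0.0485
time_s: 16.15
tool_pos: [0.4718, 0.3138, 0.1211]
tcp_rot: [-0.243, 0.903, -0.342, 0.094]
force: [-0.4, -0.1, -1.4]
grip_width: 0.0483
[0.48749155 0.3310431  0.01419997] [-0.00538527 -0.00107825  0.99996292] 16.15 [-0.42780272 -0.06790569 -1.44644317] [-0.28659743  0.2547875  -0.00378563]
```

```bash
python3 -m crank '[[0,0.0015,0.0026,-0.002,0,0],[0,0,0,0,0,0]]' && python3 -m crank '[[0,0.001,0.0017,-0.002,0,0],[0,0,0,0,0,0]]' && python3 -m crank '[[0,0.0008,0.0013,0,0,0],[0,0,0,0,0,0]]' ; python3 - <<'E'
from go import *
T,s=cur();m,a=mouth(T);print(m,a,s['time_s'],s['force'],s['moment'])
E
```

```text
time_s: 16.35
tool_pos: [0.4715, 0.3137, 0.1176]
tcp_rot: [-0.242, 0.903, -0.342, 0.093]
force: [-0.2, 0.4, -2.3]
grip_width: 0.0485
time_s: 16.55
tool_pos: [0.4715, 0.3137, 0.1156]
tcp_rot: [-0.241, 0.903, -0.342, 0.093]
force: [0.4, 0.2, -1.7]
grip_width: 0.0486
time_s: 16.75
tool_pos: [0.4718, 0.3138, 0.1145]
tcp_rot: [-0.242, 0.903, -0.342, 0.093]
force: [-0.0, -0.2, -2.2]
grip_width: 0.0484
[0.48720833 0.33067491 0.00750362] [-0.0026431   0.00189823  0.99997271] 16.75 [-0.0219379  -0.16318889 -2.19900215] [-0.236868    0.17826084  0.06425699]
```

```bash
python3 -m crank '[[0,0.0006,0.001,0,0,0],[0,0,0,0,0,0]]' && python3 -m crank '[[0,0.0006,0.001,0,0,0],[0,0,0,0,0,0]]' ; python3 - <<'E'
from go import *
T,s=cur();m,a=mouth(T);print(m,a,s['time_s'],s['force'],s['moment'])
E
```

```text
time_s: 16.95
tool_pos: [0.4722, 0.3141, 0.1143]
tcp_rot: [-0.242, 0.903, -0.342, 0.094]
force: [-1.7, 0.7, 4.2]
grip_width: 0.0483
time_s: 17.15
tool_pos: [0.4726, 0.3145, 0.1143]
tcp_rot: [-0.243, 0.903, -0.342, 0.094]
force: [-10.3, -4.7, 16.3]
grip_width: 0.0487
[0.48830241 0.33163263 0.00733515] [-4.82139245e-03  7.75458226e-05  9.99966374e-01] 17.15 [-10.32187008  -4.67910067  16.32387773] [0.09183006 0.87294461 0.34383385]
```

```bash
python3 -m crank '[[0,-0.0002,-0.0012,0,0,0],[0,0,0,0,0,0]]' && python3 -m crank '[[0,0,0,0,0,0],[0,0,0,0,0,0],[0,0,0,0,0,0],[0,0,0,0,0,0],[0,0,0,0,0,0]]' 0.06 && python3 -m crank '[[0,0,0,0,0,0],[0,0,0,0,0,0],[0,0,0,0,0,0],[0,0,0,0,0,0],[0,0,0,0,0,0]]' 0.085; python3 - <<'E'
from go import *
import cv2
T,s=cur();print(s['force'],s['grip_width'])
N=T.copy();N[:3,3]-=.1*T[:3,2];plan(T,N,N=5)
for n,(x0,y0,x1,y1) in dict(side=(240,200,400,340),top=(130,130,270,270)).items():
    im=capture(n)[y0:y1,x0:x1,::-1];im=cv2.resize(im,None,fx=4.2,fy=4.2,interpolation=cv2.INTER_CUBIC)
    cv2.imwrite(f'pics/rel_{n}.png',im)
E
```

```text
time_s: 17.35
tool_pos: [0.4719, 0.3137, 0.1142]
tcp_rot: [-0.242, 0.903, -0.342, 0.094]
force: [-3.1, -0.1, 5.4]
grip_width: 0.0486
time_s: 17.85
tool_pos: [0.4713, 0.3133, 0.113]
tcp_rot: [-0.241, 0.903, -0.342, 0.093]
force: [-0.2, -0.8, 0.4]
grip_width: 0.0602
time_s: 18.35
tool_pos: [0.4713, 0.3134, 0.1133]
tcp_rot: [-0.241, 0.903, -0.342, 0.093]
force: [-0.2, -0.4, 0.5]
grip_width: 0.0851
[-0.24554493 -0.41128062  0.52506974] 0.08508778412111145
N 5 row [-0.0, -0.0, -0.02, 0.0, 0.0, 0.0]
2 tcp [0.458 0.298 0.148] j [ 0.35 -0.26  2.24  0.36  0.73  0.86] 3e-11 dj 0.05 W [0.365 0.194 0.39 ] [np.float64(0.43)]
4 tcp [0.445 0.284 0.183] j [ 0.33 -0.37  2.25  0.34  0.82  0.88] 3e-11 dj 0.05 W [0.351 0.179 0.425] [np.float64(0.45)]
5 tcp [0.438 0.276 0.2  ] j [ 0.32 -0.42  2.25  0.33  0.87  0.88] 2e-11 dj 0.05 W [0.345 0.172 0.442] [np.float64(0.46)]
```

View pics/rel_side.png

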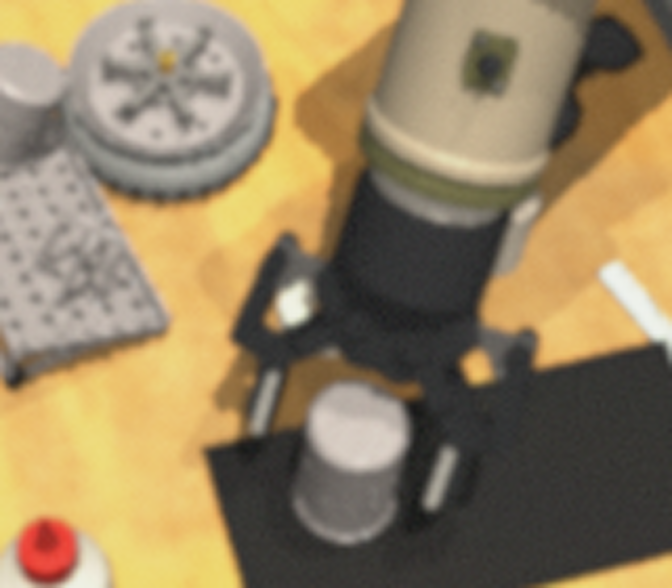

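The beaker stands upright on the foam at about (350,460) in the crop. Both pads are clear of it, so I'll back the gripper out along the tool axis.

```bash
python3 -m crank '[[0,0,-0.018,0,0,0],[0,0,-0.02,0,0,0],[0,0,-0.02,0,0,0],[0,0,-0.02,0,0,0],[0,0,-0.02,0,0,0]]' && python3 -m crank '[[0.02,0,0,0,0,0],[0.03,0,0,0,0,0],[0.03,0,0,0,0,0],[0,0,0,0,0,0],[0,0,0,0,0,0]]'; python3 - <<'E'
from go import *
import cv2
T,s=cur();print(s['force'],s['tool_pos'],s['time_s'])
for n,(x0,y0,x1,y1) in dict(side=(180,160,400,350),top=(120,110,340,290)).items():
    im0=capture(n);im=cv2.resize(im0[y0:y1,x0:x1,::-1],None,fx=3,fy=3,interpolation=cv2.INTER_CUBIC)
    for q in('tall_beaker','short_beaker'):
        print(n,q,[(np.round(x['at'],1),round(x['conf'],2),atz(n,x['at'],.008 if q[0]=='t' else .035).round(3)) for x in pinpoint(q,n)[:2]])
    cv2.imwrite(f'pics/end_{n}.png',im)
E
```

```text
time_s: 18.95
tool_pos: [0.4383, 0.2766, 0.1988]
tcp_rot: [-0.241, 0.903, -0.342, 0.093]
force: [0.3, -0.3, 0.5]
grip_width: 0.085
time_s: 19.45
tool_pos: [0.4987, 0.2233, 0.1981]
tcp_rot: [-0.241, 0.903, -0.343, 0.093]
force: [-0.5, 0.2, -0.9]
grip_width: 0.085
[-0.54580571  0.24188787 -0.9387812 ] [0.49869889 0.22330199 0.19814805] 19.45
side tall_beaker [(array([323.7, 318.6]), 0.76, array([0.483, 0.334, 0.008]))]
side short_beaker [(array([236.9, 232.5]), 0.55, array([0.618, 0.073, 0.035]))]
top tall_beaker [(array([176.3, 207.4]), 0.75, array([0.488, 0.336, 0.008]))]
top short_beaker [(array([266.3, 162.5]), 0.59, array([0.618, 0.075, 0.035]))]
```

View pics/end_side.png

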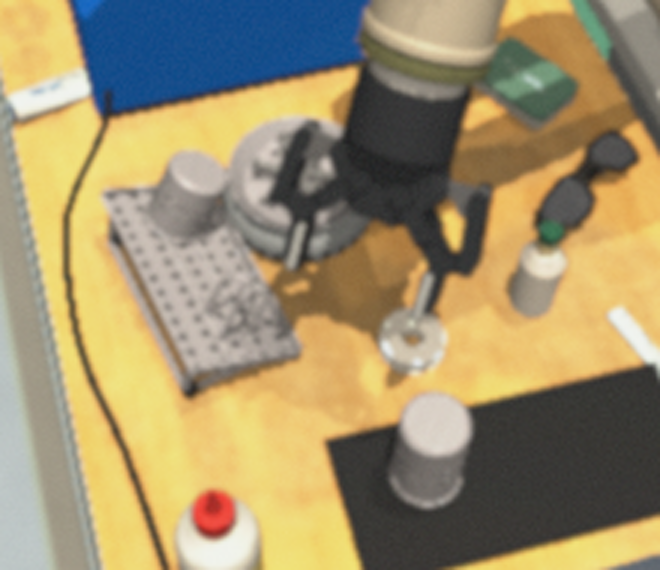

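View pics/end_top.png

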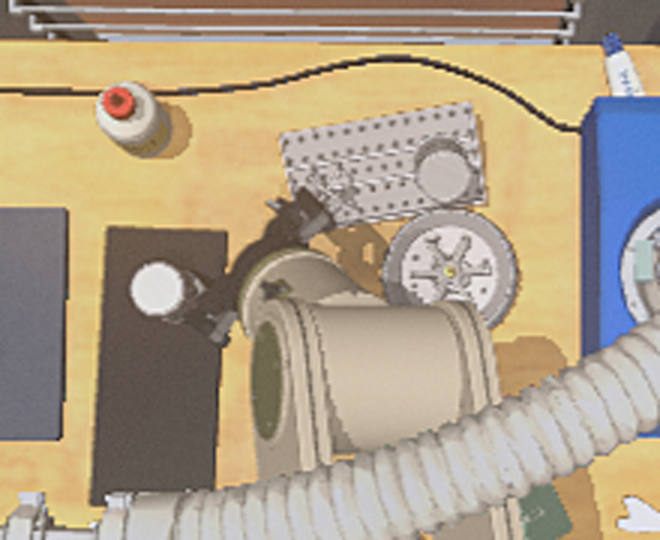

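The tall beaker stands upright inside the foam pad, and both bottles and the short beaker are undisturbed. The arm is clear, so I'll hand in.

```bash
python3 -c "
from plant import workorder,telemetry
print(workorder.finish_job());print(telemetry.state()['time_s'])"
```

```text
the job is handed in; nothing more can be done
None
the job is handed in; nothing more can be done
```

The job is done and handed in at about 19.6 s of the 54 s allowed. The hand-in gave no verdict.

**What I did:**
- **Pick-up:** I drew the tall beaker 80 mm off its spigot along its own axis.
- **Blow-out:** I set it mouth-down over the nozzle, level to about half a degree by the arm's readings, and pushed the star to its stop. It stayed pressed there for about 2.3 s with 22–27 N read at the wrist. I take the stop as reached because the star went down about 10 mm, and then the force rose from 13 to 27 N with only about 0.3 mm more movement.
- **Placing:** I stood it mouth-down on the foam pad, released it and backed the gripper away.

**Last checks:**
- **Beaker on the pad:** both cameras put its mouth at about (0.485, 0.335), upright. Its rim is roughly 20 mm inside the nearest pad edge.
- **Rest of the scene:** the short beaker still hangs on its spigot, and both bottles are standing.
- **Arm:** the wrist force read about 1 N, with nothing touching the gripper.

**Failed or off:**
- While pressing, a sideways force of 9–14 N built up and the beaker drifted about 2 mm, still well inside the star's tips.
- The network did not find the tall beaker in the side picture just after pick-up. I checked the hold by overlaying its expected outline on the pictures instead.

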